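# Zero the coffee mill and set it five clicks open

## Robot

A 6-joint arm with a two-finger parallel gripper is mounted at the origin on the work surface. World frame = base frame: x ahead of the robot, y to its left, z up, the work surface at z = 0. Lengths are in m, angles in degrees, forces in N, time in s.
With the tool pointing down it reaches from about 0.35 to 1 m from the base axis. Payload 7.1 kg.
Tool frame: the origin (TCP) lies midway between the tips of the shut fingers; the grasp point (between the pads) lies 19 mm behind it; z points along the fingers, y is the direction in which the jaws open and shut (so a half turn about z gives the same grasp; the last joint's range is limited). The gripper opens to 85 mm and grips with 20 to 120 N. Pads are 22 mm wide; open, the fingers measure 114 mm over their backs; the gripper's body (76 mm by 85 mm) begins 54 mm behind the grasp point. The pads swing forward as they close: fully open they stand 13 mm farther back than shut.
Start: joints at [-75.516, 24.242, 93.386, -0, 62.372, -1.089], TCP at [0.168, -0.602, 0.231] pointing down, gripper open.
Joint ranges: [-172.04, 172.04], [-51.8, 120.97], [4.93, 147.93], [-75.15, 255.16], [6.16, 154.13], [-145.62, 145.62]. Speed limits (degrees/s): [136.94, 136.94, 172.46, 180, 180, 180].

## Interface

Orientations are given as [roll, pitch, yaw] about the fixed x, y, z axes, in that order (R = Rz(yaw) Ry(pitch) Rx(roll)).
In Python, from station import robot gives the robot as it stands.
- The arm moves only by the tool step_arm, never from a script. Its argument "deltas" is one flat list of numbers, 7 for each row, row after row: the shift along the tool's x, y, z in m, then the turn, a rotation vector about the tool's x, y, z in rad, then the closure, from -1 (fully open) to 1 (shut). In form: [x, y, z, rx, ry, rz, gripper, x, y, z, rx, ry, rz, gripper, ...]. A call has 1 to 5 rows; each row is the pose to reach, as a shift and turn from the pose commanded when the call began, along the tool's axes at that moment; what a row does not reach only later rows make up. A row lasts 1/12 s, in which the tool goes at most 41.7 mm and 7.16 degrees, less where a joint would pass 70% of its speed; a pose out of reach is approached as far as the arm can. A call with a gripper value outside its range is refused whole. The fingers move at their own pace and stop on an object; "squeeze" is the grip in N (left out, the last holds). Time passes only in rows, so rows that repeat a pose let the fingers close. It gives the time, the measured TCP pose, the force and the opening at its end, in the units of the state.
- robot.observe(): the state, without advancing time (a new reading comes with each control period).
- robot.get_image(name): name is "scene" or "top" or "wrist"; returns the picture (384x512x3 uint8, red, green, blue); there is no depth.
- robot.camera_model(name): a dict with "fx", "fy", "cx", "cy" (pixels), "rvec" (rotation vector, rad) and "tvec" (3), from world to camera coordinates, as OpenCV has them. Camera axes: x right, y down, z forward; pixel columns grow to the right and rows downward; lengths in m; the calibration is good to about 2 mm. A picture is of the moment at which its call begins: read the wrist's pose just before it. camera_model takes no time and is no camera call; for the wrist camera it gives the pose at the moment of the call.
- robot.finish_job(): hands the job in, once; it reports no verdict.
Trained networks look in the newest picture that a camera, given by its name, has taken for a name from the list of things; names that differ only in an ending like _2 or _b are one class to them, and where a whole thing is asked for, a point or a joint stands for the part that bears it (a point fixed in the world has none). Each returns a list of dicts, best first, with "score" (0 to 1); they miss things now and then, are a little off and sometimes report something else, mostly with a low value. They report only what shows in the picture. A call takes as long as a camera call.
- robot.outline_of(name, camera): "mask" (384x512 bool, what is visible of it) and "centre" ([column, row] in pixels, amid what is visible of it).
The state is a dict: "clock": time; "joint_positions": joint angles; "joint_vel": joint speeds; "tau": joint torques, N m; "eef_pos": TCP position; "orientation": TCP orientation; "contact_force": force on the tool from outside, world axes, zero at the start; "moment": the same for the moment, N m; "finger_gap": finger opening in m.
Only numpy, scipy, OpenCV 4.12 (cv2) and the standard library are available. Lean on these libraries where they do the work, as an engineer would, in place of code of your own. Each camera call takes 0.05 s, during which the arm holds its last target. There are 200 camera calls.

## Task

The stall's steel hand coffee mill has just been brushed out. Pressing it down so that it stands fast and does not spin, turn its knurled adjusting ring clockwise until the burrs touch and the ring stops, then back the ring off exactly five clicks. Last, set the crank lid that lies beside it squarely back on top of the mill and let go; leave the other things on the shelf alone.

Things in the scene. Friction and masses are not known exactly. Their poses are not given: they have to be found in the camera images.
- mill: the steel hand coffee mill, loose, standing on its rubber foot: a round column 148 mm tall, foot 52 mm across, body 50 mm, 0.5 kg. From below: knurled catch cup, wooden sleeve, dark knurled adjusting ring (z 112 to 132 mm), open hopper collar 50 mm across (z 132 to 148 mm). Origin at the centre of its underside, z up; a black line on the collar and a white one on the body mark its -x side
- mill_front (a point): point on the mill's fixed body, 26 mm from its axis on its -x side, 30 mm above its underside: shows whether the mill slides or spins. The ring takes more torque than the foot holds under the mill's own weight: press straight down with about 12 to 20 N while the ring turns, or the mill spins along; a sideways push uses up the foot's grip
- ring_grip (a point): centre of the adjusting ring, on the mill's axis, 122 mm above the mill's underside; axes turn with the ring. The ring is 60 mm across and 20 mm tall and stands out 5 mm all round from the body below and the collar above; the collar's rim is 26 mm above this point
- ring_mark (a point): the brass index on the ring's rim, 30 mm from the axis at the ring's mid height; the ring's top face also carries 24 fine ticks, one a click
- mill_ring (a joint): turn of the ring on the mill, rad. 0 = burrs touching, a hard stop. Grows as the ring opens, anticlockwise from above; clockwise closes it. A sprung ball clicks it to rest at every multiple of 15 degrees (0.2618 rad), the stop being one, so five clicks back is 1.309. Takes about 0.11 N m to turn; opens to 2.2 at most; starts 2 to 5 clicks open
- crank_lid: the mill's loose crank lid, 0.2 kg: a steel dome 61 mm across, 17 mm high; on it a round hub 20 mm across (z 17 to 48 mm) and a flat arm 14 mm wide along +x (z 25 to 30 mm) with a wooden knob. Origin at the centre of its underside, z up. Its skirt, 8 mm deep and 55 mm across inside, goes over the mill's collar: seated, its origin is on the mill's axis, 140 mm above the mill's underside, arm any way
- crank_hub (a point): grip point on the lid's hub, on its axis, 40 mm above the lid's underside. Pinch the hub across the arm (along the lid's y axis); fingertips meet the dome 23 mm below this point. The lid's centre of mass lies about 5 mm from the axis towards the knob
- pepper_mill: bystander: turned dark wooden pepper mill, 56 mm across, 153 mm tall, no ring and no collar; origin at the centre of its underside
- suanpan: bystander: black lacquered suanpan lying flat, 130 x 270 x 24 mm; origin at the centre of its underside
- whistle: bystander: red tin whistle lying on the shelf, 300 mm long along its x, 16 mm high; origin under its middle
- elephant: bystander: grey soapstone elephant, 125 mm long along its x, 52 mm wide, 72 mm high, trunk to -x; origin at the centre of its underside
- magnifier: bystander: brass magnifying glass with a horn handle lying flat, 185 mm long along its x, 81 mm wide, 15 mm high; origin near the ferrule, lens towards +x
- bean_jar: bystander: glass jar of coffee beans with a steel cap, 74 mm across, 116 mm tall; origin at the centre of its underside
- mill_brush: bystander: small wooden cleaning brush lying bristles up, 140 mm long along its x, 18 mm wide, 23 mm high; origin under its middle
- crank_knob (a point): the wooden knob on the end of the crank arm, 112 mm from the hub's axis, 25 mm across, its top 69 mm above the lid's underside; this point is 50 mm above the underside

How it is judged:
By the outcome, as a careful person would: the job done as asked, in the order asked, and still so for the second after the job is handed in, with the robot touching nothing.
It also fails if it takes over 64 s, if anything falls off the work surface, if the arm or the gripper's body presses on something with over 40 N, if the wrist force passes 120 N, or if a joint passes its speed limit or range.

## Working session

There is one attempt and no reset: what is moved stays moved. The work goes in short steps, Python scripts to look and compute and a tool call to move; the robot and the scene stay as the last step left them, time stands still between calls to the robot, and variables do not carry over. Pictures are saved under pics/ and viewed, about 8 in all and at most 12, crops included, and the job is handed in when it is done.

Besides the shell and the picture viewer there is one more tool, called after "Emit:" as name(argument=value, ...) on one line, values as JSON. step_arm: Moves the arm, as the interface text tells. Its arguments: {"type":"object","properties":{"deltas":{"type":"array"},"squeeze":{"type":"number"}},"required":["deltas"]}

```bash
ls; mkdir -p pics; cat > h.py <<'E'
from station import robot
import numpy as np, cv2
from scipy.spatial.transform import Rotation as Ro
def ray(px,cam):
    m=robot.camera_model(cam);R=Ro.from_rotvec(m['rvec']).as_matrix();t=np.array(m['tvec'])
    d=R.T@np.array([(px[0]-m['cx'])/m['fx'],(px[1]-m['cy'])/m['fy'],1]);return -R.T@t,d
def atz(px,cam,z):
    c,d=ray(px,cam);return (c+d*(z-c[2])/d[2])[:2]
def proj(P,cam):
    m=robot.camera_model(cam);P=np.atleast_2d(P).astype(float)
    p=Ro.from_rotvec(m['rvec']).apply(P)+np.array(m['tvec'])
    return np.c_[m['fx']*p[:,0]/p[:,2]+m['cx'],m['fy']*p[:,1]/p[:,2]+m['cy']]
def save(im,n,s=1):
    cv2.imwrite('pics/'+n,cv2.resize(cv2.cvtColor(im,cv2.COLOR_RGB2BGR),None,fx=s,fy=s,interpolation=cv2.INTER_CUBIC))
E
python3 - <<'E'
from h import *
s=robot.observe();print(s)
a=robot.get_image('scene');b=robot.get_image('top')
save(a,'scene.png');save(b,'top.png')
for c in('scene','top'):
  m=robot.camera_model(c);print(c,m)
  for n in ['mill','ring_grip','crank_lid','crank_hub','crank_knob','pepper_mill','bean_jar','ring_mark']:
    for o in robot.outline_of(n,c)[:2]: 
      ys,xs=np.where(o['mask']);print(c,n,round(o['score'],2),np.round(o['centre']),xs.min(),xs.max(),ys.min(),ys.max())
E
```

```text
pics
{'clock': 0.0, 'joint_positions': array([-7.55171678e+01,  2.42847364e+01,  9.34346448e+01, -8.81064668e-04,
        6.23703176e+01, -1.09083538e+00]), 'joint_vel': array([-0.04456127,  0.00514396,  0.15047619,  0.02984035,  0.09874657,
        0.02048452]), 'tau': array([ 9.17415346e-04, -5.57367253e+01, -2.81736428e+01,  4.77578442e-05,
        7.33962312e-03,  3.94013193e-05]), 'eef_pos': array([ 0.16765361, -0.60150416,  0.23052033]), 'orientation': array([-1.79910303e+02, -9.27834190e-04,  1.55740761e+01]), 'contact_force': array([-0.19662066,  0.83104726,  0.12974682]), 'moment': array([-0.00596829,  0.01412175,  0.02269249]), 'finger_gap': 0.08539246911488473}
scene {'fx': 406.00696580801804, 'fy': 406.00696580801804, 'cx': 249.09732709350857, 'cy': 185.2419237532029, 'rvec': array([ 2.02513357,  1.45230049, -0.58311306]), 'tvec': array([-0.1751747 , -0.34125193,  1.64870091])}
scene mill 0.61 [262. 178.] 252 271 158 201
scene crank_lid 0.62 [309. 160.] 296 338 149 167
scene crank_hub 0.7 [306. 161.] 296 338 148 168
scene crank_knob 0.88 [310. 158.] 296 337 147 167
scene pepper_mill 0.81 [161. 193.] 152 175 171 212
scene pepper_mill 0.37 [182. 292.] 169 199 251 312
scene bean_jar 0.76 [106. 215.] 89 124 195 237
scene ring_mark 0.59 [261. 173.] 252 271 165 177
scene ring_mark 0.32 [251. 225.] 224 266 219 238
top {'fx': 346.43691618011076, 'fy': 346.43691618011076, 'cx': 254.48854728016522, 'cy': 187.92917493158083, 'rvec': array([ 2.21677642, -2.15247863,  0.135724  ]), 'tvec': array([-0.03682146,  0.61183401,  0.99403266])}
top mill 0.94 [230. 210.] 221 242 198 219
top ring_grip 0.41 [220. 213.] 221 222 209 214
top crank_lid 0.57 [161. 244.] 136 175 209 256
top crank_hub 0.95 [159. 240.] 136 175 209 256
top crank_knob 0.93 [162. 239.] 137 175 210 256
top pepper_mill 0.92 [335. 233.] 322 350 224 243
top bean_jar 0.72 [398. 224.] 375 417 209 236
top ring_mark 0.62 [238. 201.] 235 241 199 205
```

```bash
python3 - <<'E'
import cv2,numpy as np
a=cv2.imread('pics/scene.png')[120:320,80:360];b=cv2.imread('pics/top.png')[140:320,100:440]
a=cv2.resize(a,(420,300),interpolation=2);b=cv2.resize(b,(560,296),interpolation=2)
w=np.zeros((596,560,3),np.uint8);w[:300,:420]=a;w[300:]=b
cv2.imwrite('pics/c1.png',w)
from h import *
print(atz((230.5,209),'top',.140),atz((229,210),'top',.148), atz((155.5,240),'top',.02),proj([[*atz((230.5,209),'top',.14),.0]],'top'))
E
```

```text
[0.54465965 0.04528417] [0.54168576 0.0487458 ] [0.45211851 0.26550569] [[232.35270462 210.64474678]]
```

View pics/c1.png

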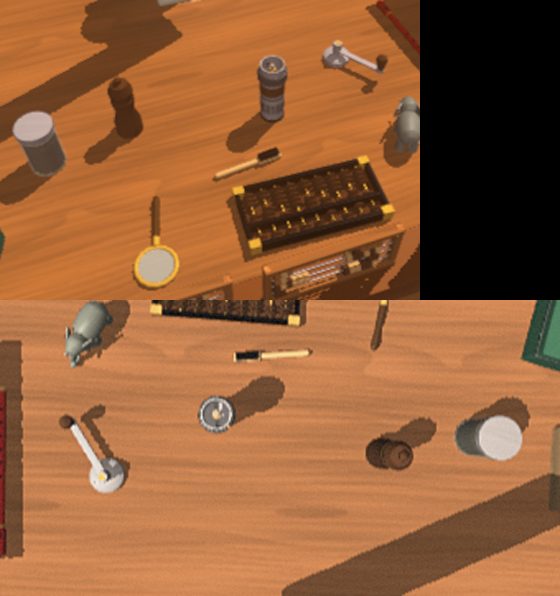

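The crop shows the mill at about top pixel (231,209), the lid dome near (164,246) and its knob near (140,214). The bystanders are well clear of all three. I'll go above the mill first.

```bash
cat >> h.py <<'E'
def delta(p,yaw):
    s=robot.observe();R=Ro.from_euler('xyz',s['orientation'],degrees=True)
    T=Ro.from_euler('xyz',[180,0,yaw],degrees=True)
    d=R.inv().apply(np.array(p)-s['eef_pos']);r=(R.inv()*T).as_rotvec()
    print('t',round(s['clock'],2),'pos',np.round(s['eef_pos'],4),'ori',np.round(s['orientation'],1),'j',np.round(s['joint_positions'],0),'F',np.round(s['contact_force'],1),'M',np.round(s['moment'],3),'gap',round(s['finger_gap'],4))
    print('delta',np.round(d,4),np.round(r,4))
E
python3 - <<'E'
from h import *
delta([.545,.045,.33],135)
h=atz((162,243),'top',.045);k=atz((140,214),'top',.065);print(h,k,np.degrees(np.arctan2(*(k-h)[::-1])),np.hypot(*(k-h)))
E
```

```text
t 0.9 pos [ 0.1678 -0.602   0.2313] ori [180.   -0.   15.6] j [-76.  24.  93.   0.  62.  -1.] F [-0.3  0.3 -0.4] M [ 0.03  -0.001  0.03 ] gap 0.0853
delta [ 0.537  -0.522  -0.0987] [ 0.      0.     -2.0844]
[0.44565075 0.24042709] [0.52584894 0.30138722] 37.2391375364046 0.10073672108176014
```

Emit:
step_arm(deltas=[0.15,-0.14,-0.1,0,0,-0.5,-1,0.15,-0.14,-0.1,0,0,-0.5,-1,0.15,-0.14,-0.1,0,0,-0.5,-1,0.15,-0.14,-0.1,0,0,-0.5,-1,0.15,-0.14,-0.1,0,0,-0.5,-1])

```text
clock: 1.32
eef_pos: [0.2658, -0.4406, 0.3234]
orientation: [-180.0, -0.0, 44.6]
contact_force: [1.3, -0.1, 0.9]
finger_gap: 0.0853
```

```bash
python3 -c "
from h import *
delta([.545,.045,.33],135)"
```

```text
t 1.32 pos [ 0.2658 -0.4406  0.3234] ori [-180.    -0.    44.6] j [-60.   9. 102.   0.  69. -15.] F [ 1.3 -0.1  0.9] M [ 0.044  0.025 -0.052] gap 0.0853
delta [ 0.5397 -0.1499 -0.0066] [ 1.0000e-04 -1.0000e-04 -1.5781e+00]
```

Emit:
step_arm(deltas=[0.2,-0.056,0,0,0,-0.6,-1,0.2,-0.056,0,0,0,-0.6,-1,0.2,-0.056,0,0,0,-0.6,-1,0.2,-0.056,0,0,0,-0.6,-1,0.2,-0.056,0,0,0,-0.6,-1])

```text
clock: 1.73
eef_pos: [0.3702, -0.2607, 0.323]
orientation: [180.0, 0.0, 78.9]
contact_force: [0.7, -0.2, 0.5]
finger_gap: 0.0855
```

```bash
python3 -c "
from h import *
delta([.545,.045,.33],135)"
```

```text
t 1.73 pos [ 0.3702 -0.2607  0.323 ] ori [180.    0.   78.9] j [-37.   3. 109.   0.  68. -26.] F [ 0.7 -0.2  0.5] M [ 0.01  -0.013  0.03 ] gap 0.0855
delta [ 0.3336  0.1129 -0.007 ] [ 6.000e-04  7.000e-04 -9.785e-01]
```

Emit:
step_arm(deltas=[0.19,0.064,0,0,0,-0.6,-1,0.19,0.064,0,0,0,-0.6,-1,0.19,0.064,0,0,0,-0.6,-1,0.19,0.064,0,0,0,-0.6,-1,0.19,0.064,0,0,0,-0.6,-1])

```text
clock: 2.15
eef_pos: [0.4709, -0.0864, 0.323]
orientation: [179.9, 0.0, 113.4]
contact_force: [1.1, -0.5, -0.9]
finger_gap: 0.0853
```

```bash
python3 -c "
from h import *
delta([.545,.045,.33],135)"
```

```text
t 2.15 pos [ 0.4709 -0.0864  0.323 ] ori [179.9   0.  113.4] j [-12.   6. 106.   0.  69. -35.] F [ 1.1 -0.5 -0.9] M [-0.049 -0.014 -0.047] gap 0.0853
delta [ 0.0912  0.1201 -0.0069] [ 0.001   0.0005 -0.3772]
```

Emit:
step_arm(deltas=[0.092,0.12,0,0,0,-0.377,-1,0.092,0.12,0,0,0,-0.377,-1,0.092,0.12,0,0,0,-0.377,-1,0.092,0.12,0,0,0,-0.377,-1,0.092,0.12,0,0,0,-0.377,-1])

```text
clock: 2.57
eef_pos: [0.5466, 0.0467, 0.3226]
orientation: [179.9, 0.0, 134.8]
contact_force: [-1.3, 0.1, 0.2]
finger_gap: 0.0857
```

```bash
python3 - <<'E'
from h import *
delta([.545,.045,.33],135)
w=robot.get_image('wrist');save(w,'w1.png',1.5)
m=robot.camera_model('wrist');print(m['fx'],-Ro.from_rotvec(m['rvec']).as_matrix().T@m['tvec'])
for n in['mill','ring_grip','ring_mark','mill_front']:
  for o in robot.outline_of(n,'wrist')[:2]:
    ys,xs=np.where(o['mask']);print(n,round(o['score'],2),np.round(o['centre']),xs.min(),xs.max(),ys.min(),ys.max())
print('expect collar',proj([[.545,.045,.148],[.545,.045,.132],[.545,.045,0]],'wrist'))
E
```

```text
t 2.57 pos [0.5466 0.0467 0.3226] ori [179.9   0.  134.8] j [  4.  12.  98.   0.  70. -41.] F [-1.3  0.1  0.2] M [-0.025  0.001  0.051] gap 0.0857
delta [-0.0001 -0.0023 -0.0074] [ 0.0019  0.     -0.0029]
340.1723569951813 [0.49308947 0.09757705 0.46627693]
mill 0.63 [247. 160.] 216 275 124 193
ring_grip 0.77 [250. 140.] 216 275 133 176
ring_grip 0.74 [269. 236.] 228 292 206 277
ring_mark 0.82 [249. 139.] 216 274 132 172
mill_front 0.75 [246. 159.] 215 274 124 193
expect collar [[251.5392207  164.46777418]
 [251.40152762 160.90953861]
 [250.60948977 140.44186206]]
```

View pics/w1.png

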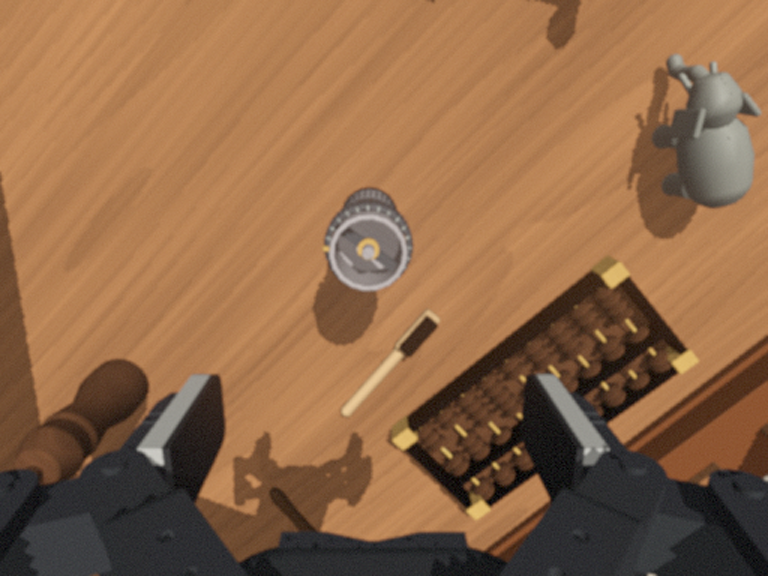

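The wrist view shows the collar rim centred near (246.5,168) in native pixels, with the brass index at about (218,165).

```bash
python3 - <<'E'
from h import *
g=cv2.cvtColor(cv2.resize(cv2.imread('pics/w1.png'),(512,384),interpolation=cv2.INTER_AREA),cv2.COLOR_BGR2GRAY)
c=cv2.HoughCircles(g[110:210,190:300],cv2.HOUGH_GRADIENT,1,40,param1=80,param2=12,minRadius=22,maxRadius=32);print(c)
for p in([246.5,168],) + (([c[0][0][0]+190,c[0][0][1]+110],) if c is not None else ()):
  q=atz(p,'wrist',.148);print(p,q)
print('mark',atz((218,165),'wrist',.122))
# fit: project rim circle to overlay
for q in [(.545,.045),tuple(q)]:
  t=np.linspace(0,2*np.pi,60);P=proj(np.c_[q[0]+.025*np.cos(t),q[1]+.025*np.sin(t),0*t+.148],'wrist');print(P.min(0),P.max(0))
delta([*q,.16],135)
E
```

```text
[[[54.5 57.5 25.8]]]
[246.5, 168] [0.5439844  0.03913787]
[np.float32(244.5), np.float32(167.5)] [0.54226946 0.03814431]
mark [0.52492097 0.01618067]
[225.45414116 138.35929897] [277.61901962 189.39584752]
[218.48871458 141.5330264 ] [270.5067162 192.2959695]
t 2.82 pos [0.5439 0.0416 0.3226] ori [-180.    -0.   134.5] j [  3.  12.  98.  -0.  70. -41.] F [1.4 0.1 0.6] M [ 0.007  0.055 -0.098] gap 0.0855
delta [-0.0013 -0.0035  0.1626] [-0.0005 -0.0001 -0.0086]
```

```bash
cat >> h.py <<'E'
def rim(name=None,z=.148,r=.025,guess=(.544,.041)):
    s=robot.observe();w=robot.get_image('wrist');g=cv2.cvtColor(w,cv2.COLOR_RGB2GRAY)
    if name: save(w,name,1.5)
    u,v=proj([[*guess,z]],'wrist')[0];x0,y0=max(int(u)-60,0),max(int(v)-60,0)
    m=robot.camera_model('wrist');cz=(-Ro.from_rotvec(m['rvec']).as_matrix().T@m['tvec'])[2]
    rp=m['fx']*r/(cz-z)
    c=cv2.HoughCircles(g[y0:y0+120,x0:x0+120],cv2.HOUGH_GRADIENT,1,5,param1=80,param2=10,minRadius=int(rp*.9),maxRadius=int(rp*1.1)+1)
    print('rp',rp,s['eef_pos'])
    for k in (c[0][:4] if c is not None else []): print(k+[x0,y0,0],atz((k[0]+x0,k[1]+y0),'wrist',z))
E
python3 - <<'E'
from h import *
rim('w2.png')
robot.get_image('top')
for o in robot.outline_of('mill','top')[:1]:
    print(o['centre'])
delta([.544,.041,.16],135)
E
```

```text
rp 26.692474000715904 [0.54394142 0.04161563 0.32258095]
[250.5        164.5         27.20000076] [0.54443538 0.04413185]
[250.5        158.5         29.39999962] [0.54033125 0.0482996 ]
[256.5 160.5  25. ] [0.54578333 0.05092688]
[251.5        153.5         24.89999962] [0.53762138 0.05240379]
t 2.97 pos [0.5442 0.0415 0.3228] ori [180.    0.  134.5] j [  3.  12.  98.  -0.  70. -41.] F [ 0.4 -0.1 -0.3] M [ 0.002 -0.044 -0.001] gap 0.0853
delta [-0.0002 -0.0005  0.1628] [ 0.0001  0.0002 -0.0091]
```

```bash
python3 -c "
from h import *
delta([.5445,.044,.2],135)"
```

```text
t 2.97 pos [0.5442 0.0415 0.3228] ori [180.    0.  134.5] j [  3.  12.  98.  -0.  70. -41.] F [ 0.4 -0.1 -0.3] M [ 0.002 -0.044 -0.001] gap 0.0853
delta [0.0016 0.002  0.1228] [ 0.0001  0.0002 -0.0091]
```

Emit:
step_arm(deltas=[0.0016,0.002,0.04,0,0,0,-1,0.0016,0.002,0.08,0,0,0,-1,0.0016,0.002,0.12,0,0,0,-1,0.0016,0.002,0.122,0,0,0,-1,0.0016,0.002,0.122,0,0,0,-1])

```text
clock: 3.38
eef_pos: [0.5433, 0.0445, 0.1993]
orientation: [-179.8, -0.2, 134.5]
contact_force: [0.4, -0.3, 1.1]
finger_gap: 0.0854
```

```bash
python3 - <<'E'
from h import *
robot.get_image('top')
rim('w3.png',guess=(.5445,.044))
delta([.5445,.044,.098],135)
E
```

```text
rp 42.84731512347561 [0.54517831 0.04464543 0.20140968]
[248.5        206.5         44.09999847] [0.54489711 0.04665569]
[247.5        200.5         44.09999847] [0.54169854 0.04902912]
[247.5        214.5         39.59999847] [0.54817681 0.04242863]
[252.5        199.5         47.40000153] [0.54344135 0.05165253]
t 3.48 pos [0.5462 0.0448 0.2027] ori [1.799e+02 1.000e-01 1.345e+02] j [  3.  20. 105.   0.  55. -41.] F [ 0.3 -0.6  1.1] M [-0.001 -0.003 -0.03 ] gap 0.0857
delta [ 0.0008 -0.002   0.1047] [ 0.002   0.0018 -0.008 ]
```

View pics/w3.png

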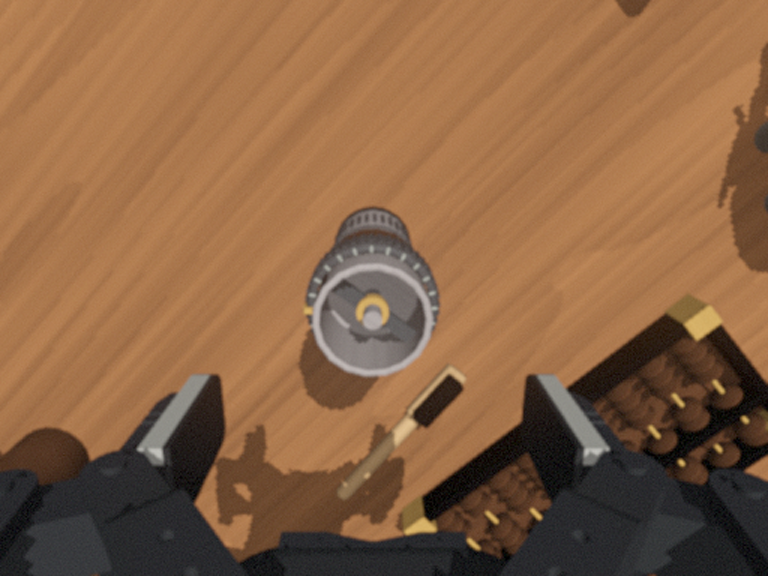

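In w3 the rim spans x 312–436 and y 263–377, so its centre is near (249.3,213.3) native. The mill lies midway between the fingers.

```bash
python3 - <<'E'
from h import *
print(atz((249.3,213.3),'wrist',.148),atz((248.9,210),'wrist',.148))
w=cv2.cvtColor(robot.get_image('wrist'),cv2.COLOR_RGB2GRAY)
t=np.linspace(0,2*np.pi,90,endpoint=False)
# rim brightness fit: mean gradient along projected outer rim
w=cv2.GaussianBlur(w.astype(float),(0,0),1)
best=[]
for x in np.arange(.535,.556,.0005):
  for y in np.arange(.034,.056,.0005):
    P=proj(np.c_[x+.0238*np.cos(t),y+.0238*np.sin(t),0*t+.148],'wrist').astype(np.float32)
    best.append((cv2.remap(w,P[:,:1],P[:,1:],1).mean(),x,y))
print(sorted(best)[-4:])
delta([.5445,.044,.098],135)
E
```

```text
[0.54841685 0.04378802] [0.54669797 0.04517907]
[(np.float64(170.31030998496914), np.float64(0.5474999999999987), np.float64(0.04350000000000001)), (np.float64(170.63956108732538), np.float64(0.5469999999999987), np.float64(0.04350000000000001)), (np.float64(171.3168233004641), np.float64(0.5474999999999987), np.float64(0.04300000000000001)), (np.float64(171.67178876299505), np.float64(0.5469999999999987), np.float64(0.04300000000000001))]
t 3.53 pos [0.5466 0.0449 0.2032] ori [179.8   0.2 134.5] j [  3.  20. 105.   0.  55. -41.] F [-0.2 -0.2  0.7] M [-0.008 -0.026  0.041] gap 0.0855
delta [ 0.0011 -0.0025  0.1052] [ 0.0031  0.0027 -0.0079]
```

Emit:
step_arm(deltas=[-0.001,-0.001,0.035,0,0,0,-1,-0.001,-0.001,0.07,0,0,0,-1,-0.001,-0.001,0.1,0,0,0,-1,-0.001,-0.001,0.104,0,0,0,-1,-0.001,-0.001,0.104,0,0,0,-1])

```text
clock: 3.95
eef_pos: [0.5451, 0.0437, 0.0971]
orientation: [-180.0, -0.0, 134.6]
contact_force: [0.1, 0.5, -0.2]
finger_gap: 0.0855
```

Emit:
step_arm(deltas=[0,0,0,0,0,0,-1,0,0,0,0,0,0,-1,0,0,0,0,0,0,-1])

```text
clock: 4.2
eef_pos: [0.5465, 0.0438, 0.0989]
orientation: [179.8, 0.2, 134.6]
contact_force: [-0.5, 0.1, 0.4]
finger_gap: 0.0849
```

```bash
python3 - <<'E'
from h import *
save(robot.get_image('wrist'),'w4.png',1.5)
delta([.5468,.0435,.098],135)
E
```

```text
t 4.25 pos [0.5462 0.0438 0.0986] ori [1.799e+02 1.000e-01 1.346e+02] j [  3.  29. 108.   0.  43. -41.] F [ 0.1 -0.5 -0.4] M [-0.064  0.019 -0.005] gap 0.0852
delta [-0.0007  0.0002  0.0006] [ 0.0026  0.0023 -0.0073]
```

View pics/w4.png

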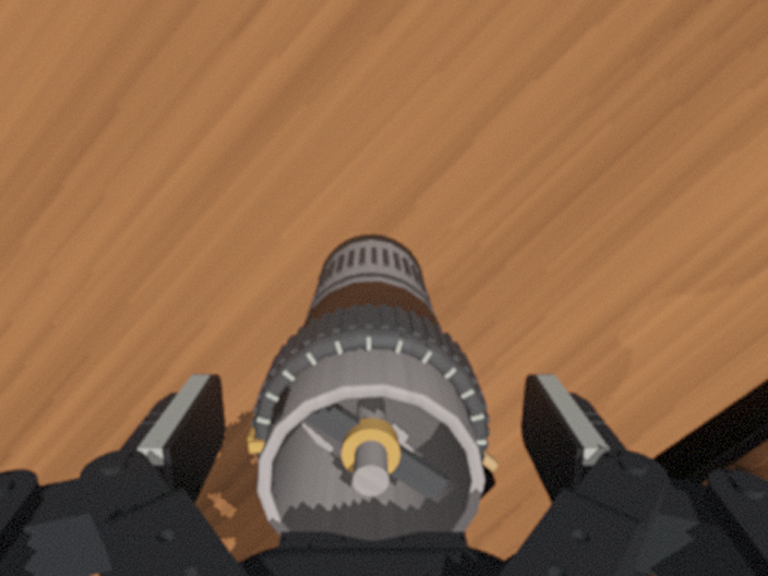

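The mill is centred between the fingers, but the brass index sits right under the left pad at (255,443). I'll turn the tool 35° anticlockwise before gripping.

Emit:
step_arm(deltas=[0,0,0,0,0,-0.12,-1,0,0,0,0,0,-0.24,-1,0,0,0,0,0,-0.36,-1,0,0,0,0,0,-0.48,-1,0,0,0,0,0,-0.6,-1])

```text
clock: 4.67
eef_pos: [0.5455, 0.0438, 0.0977]
orientation: [180.0, 0.1, 169.3]
contact_force: [0.3, -0.7, -1.0]
finger_gap: 0.0854
```

Emit:
step_arm(deltas=[0,0,0,0,0,0,-1,0,0,0,0,0,0,-1,0,0,0,0,0,0,-1])

```text
clock: 4.92
eef_pos: [0.5451, 0.0437, 0.0971]
orientation: [180.0, 0.1, 168.8]
contact_force: [-0.2, 0.4, -0.3]
finger_gap: 0.0851
```

```bash
python3 - <<'E'
from h import *
delta([.5468,.0435,.098],170)
E
```

```text
t 4.92 pos [0.5451 0.0437 0.0971] ori [1.800e+02 1.000e-01 1.688e+02] j [  3.  29. 108.   0.  43. -75.] F [-0.2  0.4 -0.3] M [-0.052  0.011  0.073] gap 0.0851
delta [-0.0017  0.0001 -0.0009] [ 0.0002  0.0009 -0.0217]
```

Emit:
step_arm(deltas=[0,0,0,0,0,0,-0.2,0,0,0,0,0,0,0.1,0,0,0,0,0,0,0.2,0,0,0,0,0,0,0.4,0,0,0,0,0,0,0.6], squeeze=25)

```text
clock: 5.33
eef_pos: [0.5449, 0.0437, 0.0969]
orientation: [180.0, 0.0, 168.9]
contact_force: [-1.1, -0.1, 5.2]
finger_gap: 0.0595
```

Emit:
step_arm(deltas=[0,0,0,0,0,0,1,0,0,0,0,0,0,1,0,0,0,0,0,0,1,0,0,0,0,0,0,1,0,0,0,0,0,0,1], squeeze=60)

```text
clock: 5.75
eef_pos: [0.545, 0.0437, 0.0971]
orientation: [180.0, 0.0, 168.9]
contact_force: [-1.5, -0.2, 7.2]
finger_gap: 0.0589
```

```bash
python3 - <<'E'
from h import *
save(robot.get_image('wrist'),'w5.png',1.5)
delta([.5468,.0435,.098],170)
E
```

```text
t 5.8 pos [0.545  0.0437 0.0971] ori [180.    0.  168.9] j [  3.  29. 108.   0.  43. -76.] F [-2.3  0.7  6.6] M [ 0.003  0.302 -0.036] gap 0.0587
delta [-0.0018  0.0001 -0.0009] [ 0.0001  0.0005 -0.0185]
```

View pics/w5.png

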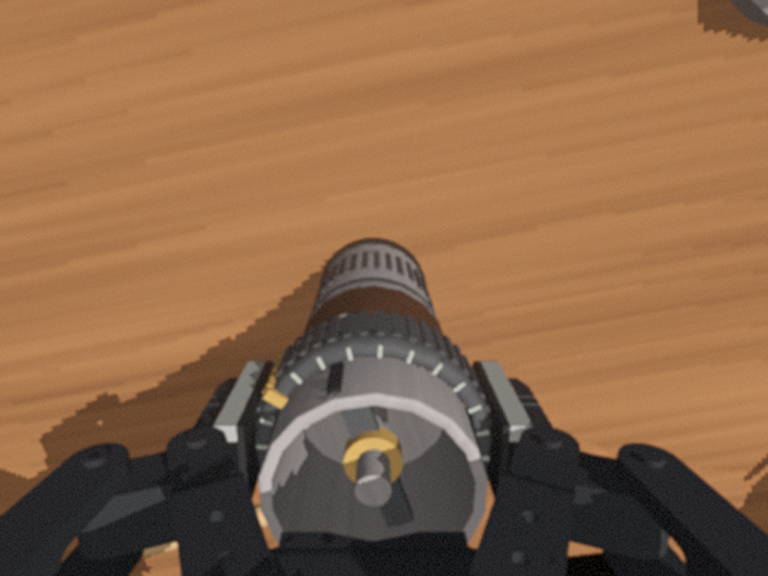

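The ring is gripped. The index at (274,395) is clear of the pad, and the black collar line is at (336,377). Next I check how far the tool axis is from the mill axis.

```bash
cat >> h.py <<'E'
def fit(c0,z=.148,r=.0238,show=1):
    w=cv2.GaussianBlur(cv2.cvtColor(robot.get_image('wrist'),cv2.COLOR_RGB2GRAY).astype(float),(0,0),1)
    m=robot.camera_model('wrist');cam=-Ro.from_rotvec(m['rvec']).as_matrix().T@m['tvec']
    a0=np.arctan2(c0[1]-cam[1],c0[0]-cam[0]);t=a0+np.linspace(-1.4,1.4,70);best=[]
    for x in np.arange(-.008,.0081,.0005):
      for y in np.arange(-.008,.0081,.0005):
        P=proj(np.c_[c0[0]+x+r*np.cos(t),c0[1]+y+r*np.sin(t),0*t+z],'wrist').astype(np.float32)
        best.append((cv2.remap(w,P[:,:1],P[:,1:],1).mean(),c0[0]+x,c0[1]+y))
    best=sorted(best)[-5:];print(np.round(np.mean(best,0),4),np.round(robot.observe()['eef_pos'],4))
E
python3 - <<'E'
from h import *
fit((.5465,.0435))
E
```

```text
[5.92656e+01 5.38600e-01 4.48000e-02] [0.545  0.0437 0.0971]
```

```bash
sed -i 's/a0=np.arctan2(c0\[1\]-cam\[1\],c0\[0\]-cam\[0\])/a0=np.arctan2(cam[1]-c0[1],cam[0]-c0[0])/' h.py; python3 - <<'E'
from h import *
fit((.5465,.0435))
fit((.5465,.0435),r=.0243)
E
```

```text
[1.7882e+02 5.4740e-01 4.3300e-02] [0.545  0.0437 0.0971]
[1.769334e+02 5.480000e-01 4.300000e-02] [0.545  0.0437 0.0971]
```

Emit:
step_arm(deltas=[0,0,0,0,0,0,-0.6,0,0,0,0,0,0,-0.6,0,0,0,0,0,0,-0.6,-0.0022,0,0,0,0,0,-0.6,-0.0022,0,0,0,0,0,-0.6])

```text
clock: 6.37
eef_pos: [0.5474, 0.0432, 0.0965]
orientation: [180.0, 0.0, 168.9]
contact_force: [0.6, 0.9, -0.0]
finger_gap: 0.0682
```

Emit:
step_arm(deltas=[0,0,0,0,0,0,-0.3,0,0,0,0,0,0,0,0,0,0,0,0,0,0.3,0,0,0,0,0,0,0.6,0,0,0,0,0,0,1], squeeze=25)

```text
clock: 6.78
eef_pos: [0.5472, 0.0433, 0.0967]
orientation: [180.0, 0.0, 169.0]
contact_force: [1.8, 0.2, 2.0]
finger_gap: 0.0593
```

Emit:
step_arm(deltas=[0,0,0,0,0,0,1,0,0,0,0,0,0,1,0,0,0,0,0,0,1,0,0,0.001,0,0,0,1,0,0,0.001,0,0,0,1], squeeze=60)

```text
clock: 7.2
eef_pos: [0.5475, 0.0433, 0.0968]
orientation: [180.0, 0.1, 169.0]
contact_force: [-2.9, 0.4, 15.0]
finger_gap: 0.0585
```

```bash
python3 - <<'E'
from h import *
fit((.5465,.0435))
delta([.5468,.0435,.098],170)
E
```

```text
[1.802657e+02 5.477000e-01 4.310000e-02] [0.5475 0.0433 0.0968]
t 7.25 pos [0.5475 0.0433 0.0968] ori [1.80e+02 1.00e-01 1.69e+02] j [  3.  29. 108.  -0.  43. -76.] F [-3.4 -1.6 14.6] M [-0.075  0.54  -0.01 ] gap 0.0589
delta [ 0.0007  0.0001 -0.0012] [ 0.0002  0.0011 -0.0182]
```

Emit:
step_arm(deltas=[0,0,0,0,0,0.052,1,0,0,0,0,0,0.105,1,0,0,0,0,0,0.157,1,0,0,0,0,0,0.21,1,0,0,0,0,0,0.262,1])

```text
clock: 7.67
eef_pos: [0.5474, 0.0431, 0.0968]
orientation: [180.0, 0.1, 153.8]
contact_force: [-3.7, -2.2, 14.8]
finger_gap: 0.0585
```

```bash
python3 -c "
from h import *
delta([.5475,.0433,.098],170)"
```

```text
t 7.67 pos [0.5474 0.0431 0.0968] ori [1.800e+02 1.000e-01 1.538e+02] j [  3.  29. 108.  -0.  43. -61.] F [-3.7 -2.2 14.8] M [-0.321  0.541  0.023] gap 0.0585
delta [-0.      0.0002 -0.0012] [ 0.      0.0011 -0.2825]
```

Emit:
step_arm(deltas=[0,0,0,0,0,0.052,1,0,0,0,0,0,0.105,1,0,0,0,0,0,0.157,1,0,0,0,0,0,0.21,1,0,0,0,0,0,0.262,1])

```text
clock: 8.08
eef_pos: [0.5473, 0.0429, 0.0968]
orientation: [180.0, 0.1, 138.8]
contact_force: [-3.0, -3.0, 15.2]
finger_gap: 0.0589
```

```bash
python3 - <<'E'
from h import *
delta([.5475,.0433,.098],170)
save(robot.get_image('wrist'),'w6.png',1.5)
fit((.5475,.0435))
E
```

```text
t 8.08 pos [0.5473 0.0429 0.0968] ori [1.800e+02 1.000e-01 1.388e+02] j [  3.  29. 108.  -0.  43. -46.] F [-3.  -3.  15.2] M [-0.437  0.691  0.035] gap 0.0589
delta [ 0.0001  0.0004 -0.0012] [-2.000e-04  1.000e-03 -5.444e-01]
[1.755538e+02 5.475000e-01 4.300000e-02] [0.5472 0.0429 0.0968]
```

View pics/w6.png

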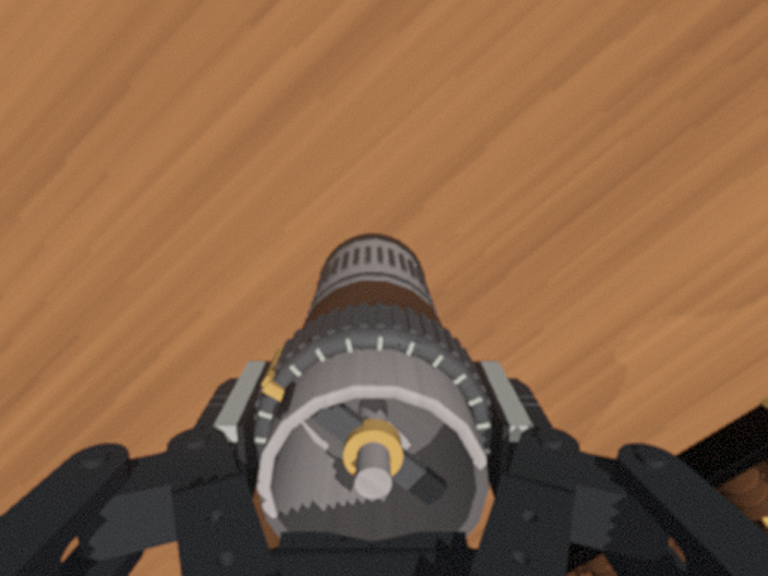

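The ring turned with the gripper: the index is still at (272,385). The hopper blades look the same as in w4 at this yaw, so the body has not spun. I'll keep closing in small steps.

Emit:
step_arm(deltas=[0,0,0,0,0,0.044,1,0,0,0,0,0,0.087,1,0,0,0,0,0,0.131,1])

```text
clock: 8.43
eef_pos: [0.5472, 0.0429, 0.0968]
orientation: [180.0, 0.0, 131.3]
contact_force: [-3.5, -2.4, 15.5]
finger_gap: 0.0587
```

```bash
python3 -c "
from h import *
delta([.5475,.0433,.098],170);print(robot.observe()['tau'][5])"
```

```text
t 8.43 pos [0.5472 0.0429 0.0968] ori [180.    0.  131.3] j [  3.  29. 108.  -0.  43. -38.] F [-3.5 -2.4 15.5] M [-0.529  0.634  0.03 ] gap 0.0587
delta [ 0.0001  0.0005 -0.0012] [-2.000e-04  8.000e-04 -6.751e-01]
-0.6962718442082405
```

Emit:
step_arm(deltas=[0,0,0,0,0,0.044,1,0,0,0,0,0,0.087,1,0,0,0,0,0,0.131,1])

```text
clock: 8.68
eef_pos: [0.5478, 0.0433, 0.0968]
orientation: [179.9, 0.1, 123.8]
contact_force: [-1.2, -1.1, 13.1]
finger_gap: 0.0587
```

```bash
python3 -c "
from h import *
delta([.5475,.0433,.098],170);print(robot.observe()['tau'][5])"
```

```text
t 8.68 pos [0.5478 0.0433 0.0968] ori [1.799e+02 1.000e-01 1.238e+02] j [  3.  29. 108.  -0.  43. -31.] F [-1.2 -1.1 13.1] M [-0.028  0.241  0.156] gap 0.0587
delta [ 0.0002 -0.0002 -0.0012] [ 0.001   0.0016 -0.8059]
-0.5159375444054604
```

```bash
python3 - <<'E'
from h import *
save(robot.get_image('wrist'),'w7.png',1.5)
fit((.5475,.0435))
delta([.5475,.0433,.098],170);print(robot.observe()['tau'][5])
E
```

```text
[1.743953e+02 5.479000e-01 4.330000e-02] [0.5478 0.0433 0.0968]
t 8.78 pos [0.5478 0.0433 0.0968] ori [1.799e+02 1.000e-01 1.238e+02] j [  3.  29. 108.  -0.  43. -31.] F [-1.7  0.6 13.2] M [-0.131  0.266 -0.015] gap 0.0586
delta [ 0.0002 -0.0003 -0.0012] [ 0.0011  0.0016 -0.8055]
0.43838895857334137
```

View pics/w7.png

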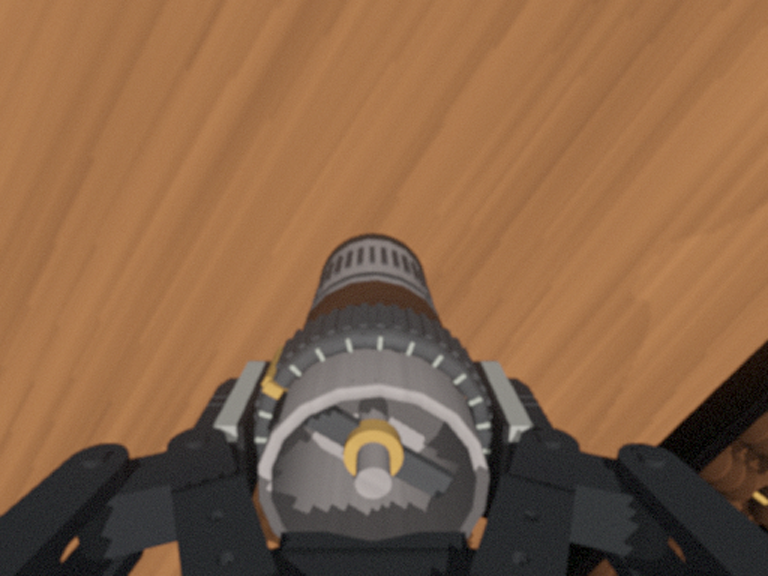

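The index is still at (272,385). The force changed at this step, so I'll check whether the body has begun to spin by comparing rectified hopper views.

```bash
cat >> h.py <<'E'
def T(R,p):
    M=np.eye(4);M[:3,:3]=R;M[:3,3]=p;return M
def tool(s=None):
    s=s or robot.observe();return T(Ro.from_euler('xyz',s['orientation'],degrees=True).as_matrix(),s['eef_pos'])
def cammat():
    m=robot.camera_model('wrist');return T(Ro.from_rotvec(m['rvec']).as_matrix(),m['tvec'])
def polar(g,CW,c,z,rs):
    m=robot.camera_model('wrist');a=np.radians(np.arange(0,360,1.));A,Rr=np.meshgrid(a,rs)
    P=np.stack([c[0]+Rr*np.cos(A),c[1]+Rr*np.sin(A),0*A+z,0*A+1])
    q=np.einsum('ij,jkl->ikl',CW,P)
    return cv2.remap(g,(m['fx']*q[0]/q[2]+m['cx']).astype(np.float32),(m['fy']*q[1]/q[2]+m['cy']).astype(np.float32),1)
def rot(A,B,sec,mx=25):  # angle by which pattern B is turned (ccw) from A, using angles in sec (deg idx)
    best=[]
    for k in range(-mx,mx+1):
        a=A[:,sec%360].ravel();b=B[:,(sec+k)%360].ravel();best.append((np.corrcoef(a,b)[0,1],k))
    return sorted(best)[-3:][::-1]
E
python3 - <<'E'
from h import *
import pickle
X=cammat()@tool()   # tool->cam
np.save('X.npy',X)
L=[('w5',[.545,.0437,.0971],168.9,(.5474,.0433)),('w6',[.5473,.0429,.0968],138.8,(.5475,.043)),('w7',[.5478,.0433,.0968],123.8,(.5479,.0433))]
for z in(.148,.135,.12,.11):
  o=[]
  for n,p,y,c in L:
    g=cv2.cvtColor(cv2.resize(cv2.imread(f'pics/{n}.png'),(512,384),interpolation=cv2.INTER_AREA),cv2.COLOR_BGR2GRAY).astype(np.float32)
    CW=X@np.linalg.inv(T(Ro.from_euler('xyz',[180,0,y],degrees=True).as_matrix(),p))
    o.append(polar(g,CW,c,z,np.linspace(.006,.02,15)))
  s=np.arange(90,230)
  print(z,[(round(float(a),2),b) for a,b in rot(o[0],o[1],s)],[(round(float(a),2),b) for a,b in rot(o[1],o[2],np.arange(60,200))])
E
```

```text
0.148 [(0.62, -25), (0.59, -24), (0.55, -23)] [(0.81, -16), (0.8, -17), (0.8, -15)]
0.135 [(0.82, -25), (0.81, -24), (0.79, -23)] [(0.85, -13), (0.85, -12), (0.85, -14)]
0.12 [(0.73, -25), (0.7, -24), (0.68, -23)] [(0.96, -15), (0.96, -16), (0.96, -14)]
0.11 [(0.4, -25), (0.35, -24), (0.31, -23)] [(0.97, -15), (0.96, -16), (0.91, -14)]
```

```bash
python3 - <<'E'
import cv2,numpy as np
w=[cv2.imread(f'pics/{n}.png')[300:545,240:510] for n in('w4','w5','w6','w7')]
w=[cv2.resize(i,None,fx=1.4,fy=1.2) for i in w]
cv2.imwrite('pics/c2.png',np.vstack([np.hstack(w[:2]),np.hstack(w[2:])]))
E
```

```text
(no output)
```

View pics/c2.png

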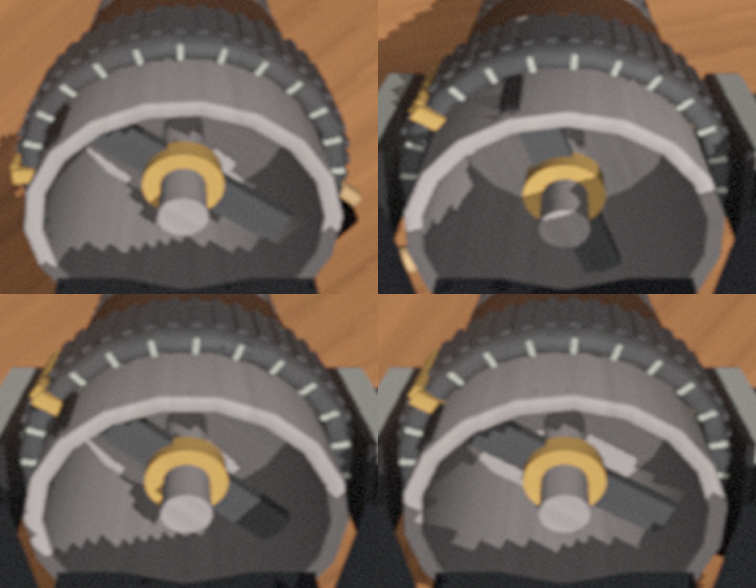

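```bash
cat > spin.py <<'E'
from h import *
X=np.load('X.npy')
def pol(n,p,y,c,z):
    g=cv2.cvtColor(cv2.resize(cv2.imread(f'pics/{n}.png'),(512,384),interpolation=cv2.INTER_AREA),cv2.COLOR_BGR2GRAY).astype(np.float32)
    CW=X@np.linalg.inv(T(Ro.from_euler('xyz',[180,0,y],degrees=True).as_matrix(),p))
    return polar(g,CW,c,z,np.linspace(.007,.018,12))
L={'w4':([.5464,.0438,.0988],134.6,(.547,.0433)),'w5':([.545,.0437,.0971],168.9,(.5474,.0433)),'w6':([.5473,.0429,.0968],138.8,(.5475,.043)),'w7':([.5478,.0433,.0968],123.8,(.5479,.0433))}
def cmp(a,b,z,half=80):
    A,B=pol(a,*L[a],z),pol(b,*L[b],z)
    mid=(L[a][1]+L[b][1])/2
    out=[]
    for off in(90,-90):  # the two sides, left and right of the spindle
        s=np.arange(int(mid+off-40),int(mid+off+41));out.append([(round(float(q),2),k) for q,k in rot(A,B,s,40)[:1]])
    return out
if __name__=='__main__':
    for z in(.135,.13,.125,.12,.115): print(z,cmp('w4','w6',z),cmp('w6','w7',z),cmp('w5','w6',z))
E
python3 spin.py
```

```text
0.135 [[(0.85, 2)], [(0.86, 4)]] [[(0.51, -16)], [(0.75, -11)]] [[(0.27, -29)], [(0.73, -26)]]
0.13 [[(0.9, 3)], [(0.92, 5)]] [[(0.7, -16)], [(0.76, -12)]] [[(0.54, -32)], [(0.74, -28)]]
0.125 [[(0.91, 3)], [(0.94, 6)]] [[(0.78, -15)], [(0.72, -13)]] [[(0.65, -34)], [(0.73, -26)]]
0.12 [[(0.93, 3)], [(0.93, 6)]] [[(0.88, -15)], [(0.64, -12)]] [[(0.7, -35)], [(0.81, -27)]]
0.115 [[(0.95, 4)], [(0.98, 7)]] [[(0.93, -15)], [(0.65, -13)]] [[(0.73, -35)], [(0.87, -27)]]
```

Emit:
step_arm(deltas=[0,0,0.0005,0,0,0.0,1,0,0,0.0005,0,0,0.03,1,0,0,0.0005,0,0,0.06,1,0,0,0.0005,0,0,0.087,1])

```text
clock: 9.12
eef_pos: [0.5483, 0.0433, 0.0968]
orientation: [179.9, 0.1, 118.9]
contact_force: [-2.0, 0.2, 17.2]
finger_gap: 0.059
```

```bash
cat >> h.py <<'E'
def avg(n=4):
    S=[]
    for i in range(n): robot.get_image('wrist');s=robot.observe();S.append(np.r_[s['contact_force'],s['moment'],s['tau'][5],s['orientation'][2],s['eef_pos']*1000])
    print('F',np.round(np.mean(S,0)[:3],2),'M',np.round(np.mean(S,0)[3:6],3),'tau6',round(np.mean(S,0)[6],3),'yaw',np.round(np.mean(S,0)[7],2),'pos',np.round(np.mean(S,0)[8:],1),'t',s['clock'])
E
python3 - <<'E'
from h import *
avg(5); save(robot.get_image('wrist'),'w8.png',1.5);fit((.5475,.0435))
E
```

```text
F [-1.71 -0.47 16.27] M [-0.089  0.365  0.027] tau6 0.125 yaw 118.91 pos [548.3  43.4  96.8] t 9.3667
[1.754626e+02 5.484000e-01 4.330000e-02] [0.5483 0.0433 0.0968]
```

Emit:
step_arm(deltas=[0,0,0,0,0,0.03,1,0,0,0,0,0,0.06,1,0,0,0,0,0,0.087,1])

```text
clock: 9.72
eef_pos: [0.5485, 0.0433, 0.0968]
orientation: [179.8, 0.1, 113.9]
contact_force: [-1.7, -0.3, 15.5]
finger_gap: 0.0585
```

```bash
python3 - <<'E'
from h import *
s=robot.observe();print(s['moment'],s['tau'][5]);avg(4)
E
```

```text
[-0.0268216   0.21719412  0.26724881] -0.15747306402772665
F [-1.24 -0.43 15.69] M [-0.077  0.288  0.09 ] tau6 0.162 yaw 113.91 pos [548.5  43.4  96.8] t 9.9167
```

Emit:
step_arm(deltas=[0,0,0,0,0,0.03,1,0,0,0,0,0,0.06,1,0,0,0,0,0,0.087,1])

```text
clock: 10.17
eef_pos: [0.5486, 0.0434, 0.0968]
orientation: [179.8, 0.1, 108.9]
contact_force: [-1.3, -0.1, 15.1]
finger_gap: 0.0588
```

```bash
python3 - <<'E'
from h import *
s=robot.observe();print(s['moment'],s['tau'][5]);avg(4)
save(robot.get_image('wrist'),'w9.png',1.5);fit((.548,.0435))
E
```

```text
[-0.03967674  0.22413654  0.22058746] -0.16427284106612206
F [-0.96 -0.5  15.45] M [-0.088  0.236  0.058] tau6 0.156 yaw 108.92 pos [548.6  43.4  96.8] t 10.3667
[1.761375e+02 5.487000e-01 4.340000e-02] [0.5486 0.0434 0.0967]
```

```bash
python3 - <<'E'
import cv2,numpy as np
I={n:cv2.imread(f'pics/{n}.png') for n in('w6','w7','w8','w9')}
for a,b in(('w6','w7'),('w7','w8'),('w8','w9'),('w7','w9')):
  d=cv2.absdiff(I[a],I[b]);print(a,b,d[410:520,285:465].mean(), d[260:330,330:420].mean())
w=[cv2.resize(I[n][225:545,240:510],None,fx=1.4,fy=.93) for n in I]
cv2.imwrite('pics/c3.png',np.vstack([np.hstack(w[:2]),np.hstack(w[2:])]))
E
```

```text
w6 w7 14.728636363636364 5.903597883597883
w7 w8 6.553771043771044 2.484973544973545
w8 w9 10.60043771043771 2.7394708994708994
w7 w9 14.258047138047138 3.2164021164021164
```

View pics/c3.png

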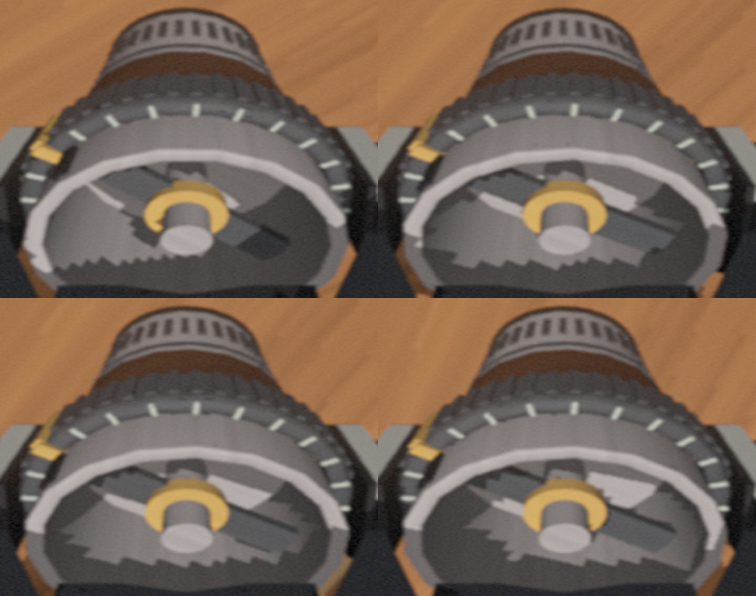

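Comparing w7, w8 and w9, the hopper blades and the index both stay fixed in the wrist image. So the ring reached its stop at yaw ≈124, 45° (3 clicks) from the start, and the last ~15° turned the whole mill. I'll back off 75° now and deal with the body turn afterwards.

Emit:
step_arm(deltas=[0,0,0,0,0,-0.052,1,0,0,0,0,0,-0.105,1,0,0,0,0,0,-0.157,1,0,0,0,0,0,-0.21,1,0,0,0,0,0,-0.262,1])

```text
clock: 10.88
eef_pos: [0.5488, 0.0435, 0.0968]
orientation: [179.8, 0.1, 124.1]
contact_force: [0.1, 0.7, 15.0]
finger_gap: 0.0588
```

```bash
python3 - <<'E'
from h import *
s=robot.observe();print(s['moment'],s['tau'][5],s['contact_force'],s['orientation'])
save(robot.get_image('wrist'),'w10.png',1.5)
a=cv2.imread('pics/w9.png');b=cv2.imread('pics/w10.png');d=cv2.absdiff(a,b);print(d[410:520,285:465].mean(), d[260:330,330:420].mean())
E
```

```text
[0.00617851 0.05848963 0.01219432] 0.7942244410514832 [ 0.13655431  0.7111327  14.98977283] [1.79801492e+02 1.13512950e-01 1.24128615e+02]
18.325892255892256 5.9782010582010585
```

Emit:
step_arm(deltas=[0,0,0,0,0,-0.052,1,0,0,0,0,0,-0.105,1,0,0,0,0,0,-0.157,1,0,0,0,0,0,-0.21,1,0,0,0,0,0,-0.262,1])

```text
clock: 11.35
eef_pos: [0.5491, 0.0436, 0.0968]
orientation: [179.8, 0.2, 139.1]
contact_force: [0.0, 1.5, 15.0]
finger_gap: 0.059
```

Emit:
step_arm(deltas=[0,0,0,0,0,-0.052,1,0,0,0,0,0,-0.105,1,0,0,0,0,0,-0.157,1,0,0,0,0,0,-0.21,1,0,0,0,0,0,-0.262,1])

```text
clock: 11.77
eef_pos: [0.5492, 0.0437, 0.0968]
orientation: [179.8, 0.2, 154.1]
contact_force: [1.2, 1.5, 13.3]
finger_gap: 0.0586
```

Emit:
step_arm(deltas=[0,0,0,0,0,-0.052,1,0,0,0,0,0,-0.105,1,0,0,0,0,0,-0.157,1,0,0,0,0,0,-0.21,1,0,0,0,0,0,-0.262,1])

```text
clock: 12.18
eef_pos: [0.5493, 0.0439, 0.0968]
orientation: [179.9, 0.3, 169.1]
contact_force: [1.7, 2.8, 14.7]
finger_gap: 0.0586
```

Emit:
step_arm(deltas=[0,0,0,0,0,-0.052,1,0,0,0,0,0,-0.105,1,0,0,0,0,0,-0.157,1,0,0,0,0,0,-0.21,1,0,0,0,0,0,-0.262,1])

```text
clock: 12.6
eef_pos: [0.5492, 0.0441, 0.0968]
orientation: [179.9, 0.3, -175.8]
contact_force: [0.1, 4.6, 13.5]
finger_gap: 0.0586
```

```bash
python3 - <<'E'
from h import *
s=robot.observe();print(s['moment'],s['tau'][5],s['contact_force'],s['orientation'],s['joint_positions'].round())
save(robot.get_image('wrist'),'w11.png',1.5);fit((.548,.0435));avg(2)
E
```

```text
[ 0.75096803 -0.0542448  -0.061442  ] 0.7881361059844494 [ 0.09049602  4.64696427 13.46010634] [ 179.94770406    0.28057669 -175.84552292] [  3.  29. 108.   0.  43. -91.]
[1.854255e+02 5.493000e-01 4.390000e-02] [0.5492 0.0441 0.0969]
F [ 1.13  4.2  14.4 ] M [ 0.741 -0.049  0.021] tau6 -0.104 yaw -175.98 pos [549.2  44.1  96.8] t 12.8
```

View pics/w11.png

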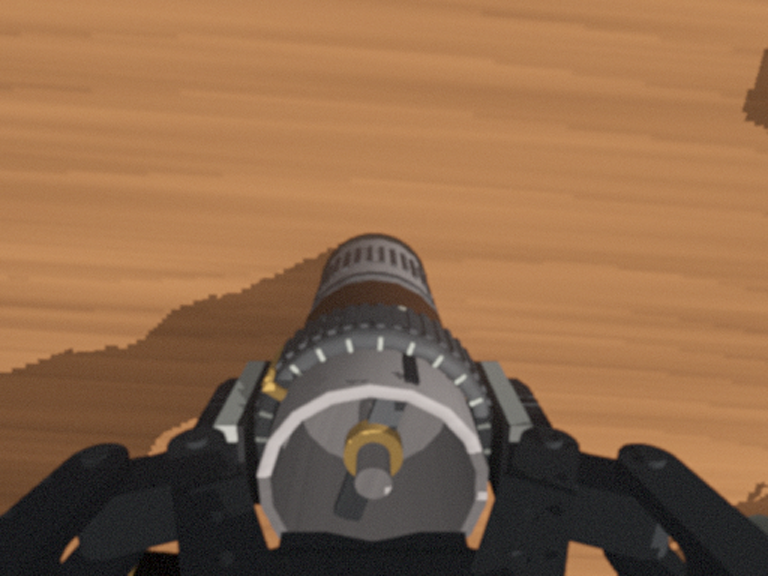

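The black line is now at (410,367) and the index at (272,385). I'll compute their angles and compare with w5.

```bash
python3 - <<'E'
from h import *
X=np.load('X.npy');m=robot.camera_model('wrist')
def ang(px,p,y,c,z):
    CW=X@np.linalg.inv(T(Ro.from_euler('xyz',[180,0,y],degrees=True).as_matrix(),p));C=np.linalg.inv(CW)
    d=C[:3,:3]@np.array([(px[0]/1.5-m['cx'])/m['fx'],(px[1]/1.5-m['cy'])/m['fy'],1]);o=C[:3,3]
    q=o+d*(z-o[2])/d[2]-[*c,0];return np.degrees(np.arctan2(q[1],q[0]))%360,np.hypot(q[0],q[1])
for n,p,y,c,i,l in(('w5',[.545,.0437,.0971],168.9,(.5473,.0433),(274,394),(336,377)),('w11',[.5492,.0441,.0968],184.1,(.5493,.0439),(272,387),(410,367))):
    a=ang(i,p,y,c,.13);b=ang(l,p,y,c,.141);print(n,'index',a,'line',b,'diff',a[0]-b[0])
E
```

```text
w5 index (np.float64(227.30315312278842), np.float64(0.027994239203706108)) line (np.float64(186.18959672442597), np.float64(0.026120341893130856)) diff 41.11355639836245
w11 index (np.float64(242.88143357774538), np.float64(0.027943952728265508)) line (np.float64(165.49706321465354), np.float64(0.026610921748743636)) diff 77.38437036309185
```

The index-to-line angle went from about 41° (3 clicks) to about 77° (5 clicks), so the ring is at 5. The mill body was turned ~15–20° clockwise at the stop. I'll release the ring, then grip the fixed collar lightly and turn the body back.

Emit:
step_arm(deltas=[0,0,-0.0015,0,0,0,1,0,0,-0.0015,0,0,0,1,0,0,-0.0015,0,0,0,-0.5,0,0,-0.0015,0,0,0,-0.5,0,0,-0.0015,0,0,0,-0.5])

```text
clock: 13.22
eef_pos: [0.5464, 0.0431, 0.0961]
orientation: [-180.0, -0.1, -176.0]
contact_force: [0.1, 0.1, 0.6]
finger_gap: 0.0642
```

Emit:
step_arm(deltas=[0,0,-0.01,0,0,0,-0.5,0,0,-0.022,0,0,0,-0.5,0,0,-0.0325,0,0,0,-0.5,0,0,-0.0325,0,0,0,-0.5,0,0,-0.0325,0,0,0,-0.5])

```text
clock: 13.63
eef_pos: [0.5478, 0.0433, 0.1305]
orientation: [-180.0, 0.2, -176.0]
contact_force: [-0.3, -0.1, -0.0]
finger_gap: 0.0637
```

```bash
cat >> h.py <<'E'
def marks(c,name=None):
    s=robot.observe();w=robot.get_image('wrist')
    if name: save(w,name,1.5)
    g=w.astype(np.float32);CW=cammat();hsv=cv2.cvtColor(w,cv2.COLOR_RGB2HSV).astype(np.float32)
    ring=[polar(hsv[...,k].copy(),CW,c,.132,np.array([.0275,.0285,.0295])).mean(0) for k in range(3)]
    col=polar(cv2.cvtColor(w,cv2.COLOR_RGB2GRAY).astype(np.float32),CW,c,.140,np.array([.025])).mean(0)
    y=s['orientation'][2];print('yaw',y)
    k=(np.arange(-85,86)+int(round(y)))%360
    b=[i for i in k if ring[1][i]>110 and ring[2][i]>110 and 12<ring[0][i]<30];print('brass',b)
    d=sorted(k,key=lambda i:col[i])[:10];print('dark',sorted(d),[int(col[i]) for i in sorted(d)])
E
python3 - <<'E'
from h import *
fit((.549,.0438));marks((.5493,.0439),'w12.png');delta([.5493,.0439,.131],-176)
E
```

```text
[1.865167e+02 5.466000e-01 4.310000e-02] [0.5473 0.0433 0.1298]
yaw -175.97910931984384
brass [np.int64(235), np.int64(236), np.int64(237), np.int64(238), np.int64(239), np.int64(240)]
dark [np.int64(99), np.int64(100), np.int64(101), np.int64(193), np.int64(194), np.int64(195), np.int64(196), np.int64(197), np.int64(198), np.int64(199)] [102, 102, 108, 121, 118, 116, 115, 115, 117, 120]
t 13.73 pos [0.5469 0.0433 0.1293] ori [ 180.    0. -176.] j [  3.  26. 107.   0.  47. -91.] F [-0.1  0.3 -0.5] M [0.038 0.012 0.028] gap 0.0642
delta [-0.0024  0.0004 -0.0017] [0.     0.0004 0.0004]
```

```bash
python3 - <<'E'
from h import *
avg(4);fit((.5475,.0435));marks((.547,.0432));fit((.5475,.0435))
E
```

```text
F [ 0.04  0.41 -0.31] M [ 0.004  0.018 -0.007] tau6 -0.0 yaw -175.98 pos [546.7  43.3 128.8] t 13.9333
[1.873137e+02 5.474000e-01 4.320000e-02] [0.5467 0.0433 0.1287]
yaw -175.97637855035757
brass [np.int64(239), np.int64(240), np.int64(241), np.int64(242), np.int64(243), np.int64(244), np.int64(245)]
dark [np.int64(163), np.int64(164), np.int64(165), np.int64(166), np.int64(167), np.int64(168), np.int64(169), np.int64(246), np.int64(248), np.int64(249)] [56, 48, 48, 49, 47, 48, 66, 72, 69, 72]
[1.871275e+02 5.474000e-01 4.320000e-02] [0.5468 0.0433 0.1288]
```

View pics/w12.png

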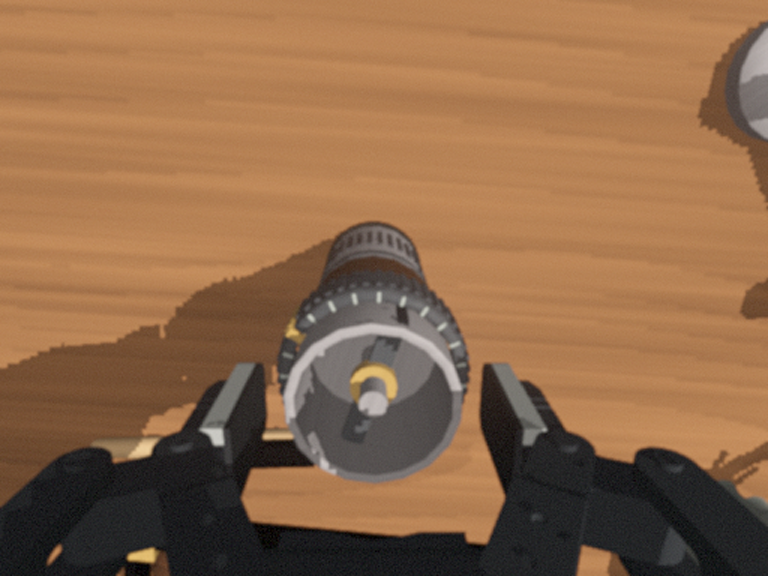

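The line is at 166° and the index at 242°, a difference of 76°, which confirms 5 clicks. Next I grip the collar lightly and turn the body back by about 17°.

Emit:
step_arm(deltas=[-0.0006,0,-0.0025,0,0,0,-0.3,-0.0006,0,-0.0025,0,0,0,-0.1,-0.0006,0,-0.0025,0,0,0,0.1,-0.0006,0,-0.0025,0,0,0,0.3,-0.0006,0,-0.0025,0,0,0,0.5], squeeze=20)

```text
clock: 14.5
eef_pos: [0.5478, 0.0434, 0.132]
orientation: [180.0, 0.0, -176.0]
contact_force: [-1.7, 0.1, 5.2]
finger_gap: 0.0481
```

Emit:
step_arm(deltas=[0,0,0,0,0,0,0.5,0,0,0,0,0,0,0.5,0,0,0,0,0,0,0.5])

```text
clock: 14.75
eef_pos: [0.5478, 0.0433, 0.132]
orientation: [180.0, 0.0, -176.0]
contact_force: [-1.3, -0.0, 5.7]
finger_gap: 0.0482
```

Emit:
step_arm(deltas=[0,0,0,0,0,-0.06,0.5,0,0,0,0,0,-0.12,0.5,0,0,0,0,0,-0.18,0.5,0,0,0,0,0,-0.24,0.5,0,0,0,0,0,-0.3,0.5])

```text
clock: 15.17
eef_pos: [0.5481, 0.0434, 0.132]
orientation: [-180.0, 0.1, -158.6]
contact_force: [-0.5, 0.7, 4.3]
finger_gap: 0.048
```

Emit:
step_arm(deltas=[0,0,0,0,0,0,0.5,0,0,0,0,0,0,-0.4,0,0,0,0,0,0,-0.4,0,0,0,0,0,0,-0.4,0,0,0,0,0,0,-0.4])

```text
clock: 15.58
eef_pos: [0.5473, 0.0433, 0.1313]
orientation: [180.0, -0.0, -158.8]
contact_force: [-0.9, 0.6, 0.7]
finger_gap: 0.0597
```

```bash
python3 - <<'E'
from h import *
avg(3);fit((.5475,.0435));marks((.5472,.0432),'w13.png');delta([.547,.0432,.33],-140)
E
```

```text
F [-0.12 -0.28 -0.03] M [ 0.008 -0.009 -0.006] tau6 0.008 yaw -158.81 pos [547.4  43.3 131.4] t 15.7333
[1.781297e+02 5.478000e-01 4.290000e-02] [0.5475 0.0433 0.1315]
yaw -158.8032787408773
brass [np.int64(257), np.int64(258), np.int64(259), np.int64(260), np.int64(261), np.int64(262)]
dark [np.int64(135), np.int64(136), np.int64(137), np.int64(138), np.int64(182), np.int64(183), np.int64(184), np.int64(185), np.int64(186), np.int64(187)] [61, 61, 62, 59, 50, 48, 47, 46, 48, 56]
t 15.83 pos [0.5475 0.0433 0.1315] ori [ 180.    -0.  -158.8] j [   3.   26.  107.    0.   47. -108.] F [ 0.1  0.2 -0.3] M [-0.009  0.03   0.018] gap 0.0599
delta [ 6.000e-04  1.000e-04 -1.985e-01] [ 1.000e-04 -1.000e-04 -3.282e-01]
```

Line at 184.5° and index at 259.5°: the ring is still exactly 75° open and the body is back in its orientation. On to the lid.

```bash
python3 - <<'E'
from h import *
h=atz((164.4,246.4),'top',.012);k=atz((140,214),'top',.065);d=k-h;print(h,k,np.degrees(np.arctan2(d[1],d[0])),np.hypot(*d))
delta([*h,.27],-143)
E
```

```text
[0.43372933 0.24054354] [0.52584894 0.30138722] 33.444188069999726 0.11039916471879628
t 15.83 pos [0.5475 0.0433 0.1315] ori [ 180.    -0.  -158.8] j [   3.   26.  107.    0.   47. -108.] F [ 0.1  0.2 -0.3] M [-0.009  0.03   0.018] gap 0.0599
delta [ 0.0348  0.225  -0.1385] [ 1.000e-04 -1.000e-04 -2.758e-01]
```

Emit:
step_arm(deltas=[0,0,-0.041,0,0,0,-0.7,0,0,-0.082,0,0,0,-1,0,0,-0.123,0,0,0,-1,0,0,-0.139,0,0,0,-1])

```text
clock: 16.17
eef_pos: [0.5499, 0.0435, 0.2762]
orientation: [-179.9, 0.4, -158.8]
contact_force: [1.8, -0.8, 0.4]
finger_gap: 0.0852
```

```bash
python3 - <<'E'
from h import *
h=atz((164.4,246.4),'top',.012)
delta([*h,.24],-143)
E
```

```text
t 16.17 pos [0.5499 0.0435 0.2762] ori [-179.9    0.4 -158.8] j [   3.   15.  101.    0.   64. -108.] F [ 1.8 -0.8  0.4] M [ 0.    -0.041 -0.006] gap 0.0852
delta [0.0373 0.2258 0.0354] [-0.0033  0.0068 -0.2757]
```

Emit:
step_arm(deltas=[0.037,0.226,0.035,0,0,-0.213,-1,0.037,0.226,0.035,0,0,-0.213,-1,0.037,0.226,0.035,0,0,-0.213,-1,0.037,0.226,0.035,0,0,-0.213,-1,0.037,0.226,0.035,0,0,-0.213,-1])

```text
clock: 16.58
eef_pos: [0.4419, 0.2219, 0.2391]
orientation: [-180.0, 0.0, -146.6]
contact_force: [1.3, 0.7, -0.7]
finger_gap: 0.0855
```

```bash
python3 - <<'E'
from h import *
delta([.434,.2405,.22],-146.6)
E
```

```text
t 16.58 pos [0.4419 0.2219 0.2391] ori [-180.     0.  -146.6] j [ 25.  13. 109.   0.  58. -98.] F [ 1.3  0.7 -0.7] M [-0.002 -0.035 -0.002] gap 0.0855
delta [-0.0036  0.0198  0.0191] [-0.0001  0.0006 -0.0007]
```

Emit:
step_arm(deltas=[-0.0036,0.019,0.019,0,0,0,-1,-0.0036,0.019,0.019,0,0,0,-1,-0.0036,0.019,0.019,0,0,0,-1,-0.0036,0.019,0.019,0,0,0,-1,-0.0036,0.019,0.019,0,0,0,-1])

```text
clock: 17.0
eef_pos: [0.4365, 0.238, 0.2207]
orientation: [-180.0, 0.1, -146.7]
contact_force: [0.6, 0.2, 1.2]
finger_gap: 0.0848
```

```bash
python3 - <<'E'
from h import *
avg(6)
w=robot.get_image('wrist');save(w,'w14.png',1.5)
for n in['crank_hub','crank_lid','crank_knob']:
  for o in robot.outline_of(n,'wrist')[:1]:
    ys,xs=np.where(o['mask']);print(n,round(o['score'],2),np.round(o['centre']),xs.min(),xs.max(),ys.min(),ys.max())
delta([.434,.2405,.22],-146.6)
print(proj([[.434,.2405,.048],[.434,.2405,0.017],[.5275,.3022,.069]],'wrist'))
E
```

```text
F [ 0.1  -0.04  0.16] M [0.01  0.008 0.011] tau6 -0.003 yaw -146.67 pos [436.3 238.  220.6] t 17.3
crank_hub 0.63 [256. 175.] 223 280 130 290
crank_lid 0.8 [253. 171.] 223 280 130 290
crank_knob 0.59 [253. 174.] 223 279 130 290
t 17.5 pos [0.4357 0.2385 0.2202] ori [-180.     0.  -146.6] j [ 27.  14. 110.   0.  56. -96.] F [ 0.1 -0.6 -0.1] M [ 0.033  0.015 -0.044] gap 0.0855
delta [0.0003 0.0026 0.0002] [-0.      0.0001  0.    ]
[[251.78351113 166.82354232]
 [251.49743608 159.97145387]
 [251.7576198  282.0501162 ]]
```

View pics/w14.png

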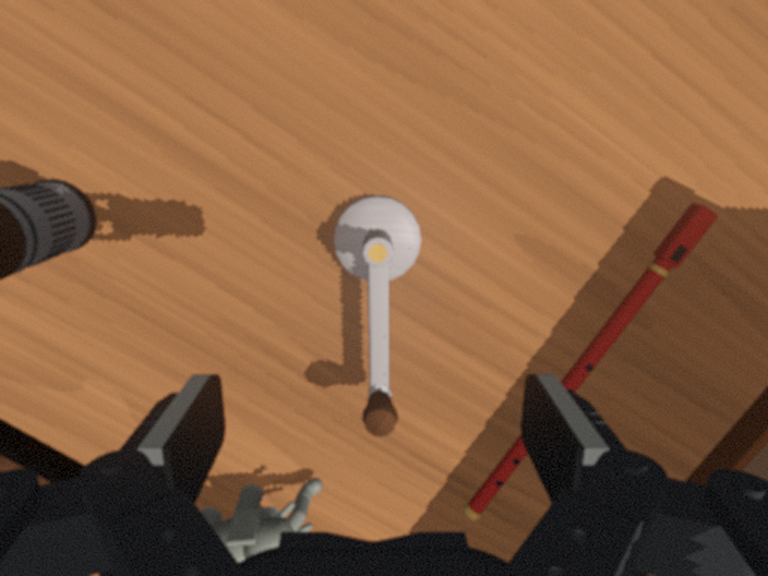

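Hub top at (251.7,168.7) native, arm pointing straight down the image, knob at (253.3,277.5): the tool yaw is aligned. Now descending onto the hub.

```bash
python3 - <<'E'
from h import *
h=atz((251.7,168.7),'wrist',.048);print(h,atz((252,158.7),'wrist',.010));delta([*h,.024],-146)
E
```

```text
[0.4355735  0.24144734] [0.43378103 0.24106738]
t 17.5 pos [0.4357 0.2385 0.2202] ori [-180.     0.  -146.6] j [ 27.  14. 110.   0.  56. -96.] F [ 0.1 -0.6 -0.1] M [ 0.033  0.015 -0.044] gap 0.0855
delta [-0.0015  0.0025  0.1962] [-0.      0.0001 -0.0105]
```

Emit:
step_arm(deltas=[-0.0015,0.0025,0.04,0,0,0,-1,-0.0015,0.0025,0.08,0,0,0,-1,-0.0015,0.0025,0.12,0,0,0,-1,-0.0015,0.0025,0.14,0,0,0,-1,-0.0015,0.0025,0.15,0,0,0,-1])

```text
clock: 17.92
eef_pos: [0.4336, 0.2406, 0.0671]
orientation: [180.0, -0.3, -146.6]
contact_force: [-0.4, 0.3, 0.8]
finger_gap: 0.0853
```

Emit:
step_arm(deltas=[0,0,0.015,0,0,0,-1,0,0,0.03,0,0,0,-1,0,0,0.045,0,0,0,-1,0,0,0.045,0,0,0,-1,0,0,0.045,0,0,0,-1])

```text
clock: 18.33
eef_pos: [0.4356, 0.2416, 0.0253]
orientation: [180.0, -0.0, -146.6]
contact_force: [0.5, 0.0, 0.9]
finger_gap: 0.0857
```

```bash
python3 - <<'E'
from h import *
avg(4)
w=robot.get_image('wrist');save(w,'w15.png',1.5);delta([.4355,.2413,.024],-146.5)
hsv=cv2.cvtColor(w,cv2.COLOR_RGB2HSV);m=((hsv[...,0]>15)&(hsv[...,0]<32)&(hsv[...,1]>110)&(hsv[...,2]>150)).astype(np.uint8)
n,l,st,ce=cv2.connectedComponentsWithStats(m)
for i in range(1,n):
  if st[i,4]>15: print(st[i],ce[i])
print('proj hub',proj([[.4355,.2413,.048]],'wrist'))
E
```

```text
F [ 0.2   0.02 -0.14] M [-0.006 -0.002 -0.018] tau6 -0.0 yaw -146.58 pos [436.2 241.9  26.2] t 18.5333
t 18.58 pos [0.4362 0.2419 0.0262] ori [-1.800e+02  1.000e-01 -1.466e+02] j [ 28.  34. 115.  -0.  31. -96.] F [-0.3  0.5  0.4] M [ 0.032  0.002 -0.065] gap 0.0856
delta [ 0.0009 -0.0001  0.0022] [-0.0002  0.0019 -0.0014]
proj hub [[249.63413775 274.98280187]]
```

Emit:
step_arm(deltas=[0.0008,0,0.002,0,0,0,-0.4,0.0008,0,0.002,0,0,0,0,0.0008,0,0.002,0,0,0,0.4,0.0008,0,0.002,0,0,0,0.8,0.0008,0,0.002,0,0,0,1], squeeze=30)

```text
clock: 19.0
eef_pos: [0.4348, 0.2411, 0.0232]
orientation: [-180.0, 0.0, -146.6]
contact_force: [0.1, -0.7, -0.1]
finger_gap: 0.0257
```

Emit:
step_arm(deltas=[0,0,0,0,0,0,1,0,0,0,0,0,0,1,0,0,0,0,0,0,1,0,0,0,0,0,0,1,0,0,0,0,0,0,1], squeeze=70)

```text
clock: 19.42
eef_pos: [0.4348, 0.241, 0.0234]
orientation: [-180.0, 0.0, -146.6]
contact_force: [-0.8, -1.0, 3.9]
finger_gap: 0.0177
```

```bash
python3 - <<'E'
from h import *
avg(2);delta([.4355,.2413,.21],-146.5)
E
```

```text
F [-1.11 -0.6   5.47] M [-0.165  0.12  -0.03 ] tau6 0.003 yaw -146.58 pos [434.8 241.   23.4] t 19.5167
t 19.52 pos [0.4348 0.241  0.0234] ori [-180.     0.  -146.6] j [ 28.  34. 115.  -0.  31. -96.] F [-1.3 -0.3  6.1] M [-0.172  0.139 -0.051] gap 0.0178
delta [-0.0007 -0.0002 -0.1866] [-0.      0.0001 -0.0015]
```

Emit:
step_arm(deltas=[0,0,-0.03,0,0,0,1,0,0,-0.065,0,0,0,1,0,0,-0.105,0,0,0,1,0,0,-0.145,0,0,0,1,0,0,-0.187,0,0,0,1])

```text
clock: 19.93
eef_pos: [0.4339, 0.2406, 0.2109]
orientation: [180.0, -0.1, -146.6]
contact_force: [-0.1, 0.8, -3.0]
finger_gap: 0.0179
```

```bash
python3 - <<'E'
from h import *
avg(5);delta([.547,.043,.21],-146.6)
w=robot.get_image('wrist');save(w,'w16.png',1.5)
E
```

```text
F [ 0.66  0.63 -1.22] M [-0.006 -0.017 -0.005] tau6 -0.0 yaw -146.58 pos [436.4 241.9 213.4] t 20.1833
t 20.18 pos [0.434  0.2407 0.209 ] ori [ 1.800e+02 -1.000e-01 -1.466e+02] j [ 28.  15. 110.   0.  54. -96.] F [-0.1  1.  -2.7] M [-0.042  0.011  0.029] gap 0.0174
delta [ 0.0146 -0.2272 -0.001 ] [ 0.0001 -0.0011  0.0003]
```

```bash
cat > lidfit.py <<'E'
from h import *
def lid():
    s=robot.observe();w=robot.get_image('wrist');X=cammat()
    o=robot.outline_of('crank_lid','wrist');
    if not o: print('none');return
    mk=o[0]['mask'].astype(np.uint8);ys,xs=np.where(mk);print(o[0]['score'],xs.min(),xs.max(),ys.min(),ys.max())
    g=cv2.GaussianBlur(cv2.cvtColor(w,cv2.COLOR_RGB2GRAY).astype(np.float32),(0,0),1)
    c0=s['eef_pos'][:2];z=s['eef_pos'][2]-.0234;yaw=np.radians(s['orientation'][2]);t=yaw+np.linspace(-1.1,1.1,60);best=[]
    mm=robot.camera_model('wrist')
    def smp(im,x,y,r):
        P=proj(np.c_[c0[0]+x+r*np.cos(t),c0[1]+y+r*np.sin(t),0*t+z],'wrist').astype(np.float32);return cv2.remap(im,P[:,:1],P[:,1:],1)
    mf=cv2.GaussianBlur(mk.astype(np.float32),(0,0),1)
    for x in np.arange(-.006,.0061,.0005):
        for y in np.arange(-.006,.0061,.0005):
            best.append((np.abs(smp(g,x,y,.0297)-smp(g,x,y,.0313)).mean(),(smp(mf,x,y,.0285)-smp(mf,x,y,.0325)).mean(),x,y))
    for k in(0,1):
        b=sorted(best,key=lambda q:q[k])[-5:];print('grad' if k==0 else 'mask',np.round(np.mean(b,0),4))
    print('t',s['clock'],s['eef_pos'],s['orientation'])
if __name__=='__main__': lid()
E
python3 lidfit.py
```

```text
0.62 187 309 178 360
grad [4.65631e+01 3.33800e-01 3.20000e-03 1.40000e-03]
mask [ 2.28057e+01  9.97300e-01  8.00000e-04 -4.00000e-04]
t 20.2333 [0.43358292 0.24043683 0.20819204] [ 1.79981794e+02 -1.72878720e-01 -1.46585874e+02]
```

Emit:
step_arm(deltas=[0.013,-0.226,-0.002,0,0,0,1,0.013,-0.226,-0.002,0,0,0,1,0.013,-0.226,-0.002,0,0,0,1,0.013,-0.226,-0.002,0,0,0,1,0.013,-0.226,-0.002,0,0,0,1])

```text
clock: 20.75
eef_pos: [0.5391, 0.0591, 0.2098]
orientation: [179.9, -0.2, -146.6]
contact_force: [0.6, 0.6, -1.8]
finger_gap: 0.0179
```

```bash
python3 -c "
from h import *
delta([.5469,.0427,.21],-146.6)"
```

```text
t 20.75 pos [0.5391 0.0591 0.2098] ori [ 179.9   -0.2 -146.6] j [   5.   19.  105.    0.   56. -118.] F [ 0.6  0.6 -1.8] M [0.068 0.009 0.047] gap 0.0179
delta [ 0.0025 -0.018  -0.0002] [ 0.0016 -0.0028  0.0007]
```

Emit:
step_arm(deltas=[0.0025,-0.018,0,0,0,0,1,0.0025,-0.018,0,0,0,0,1,0.0025,-0.018,0,0,0,0,1,0.0025,-0.018,0,0,0,0,1,0.0025,-0.018,0,0,0,0,1])

```text
clock: 21.17
eef_pos: [0.5462, 0.0454, 0.2108]
orientation: [179.9, -0.1, -146.5]
contact_force: [-0.4, -0.2, -1.3]
finger_gap: 0.0178
```

```bash
python3 - <<'E'
from h import *
from lidfit import lid
avg(8);lid();avg(1);lid();delta([.5469,.0430,.168],-146.6)
E
```

```text
F [ 0.37 -0.02 -2.12] M [-0.005 -0.    -0.006] tau6 0.003 yaw -146.52 pos [546.8  45.2 211.5] t 21.5667
0.93 188 309 178 359
grad [4.86224e+01 4.43300e-01 3.20000e-03 1.40000e-03]
mask [ 1.98993e+01  9.97400e-01  1.10000e-03 -2.00000e-04]
t 21.5667 [0.5471148  0.04481162 0.21177925] [-1.79992538e+02  1.33553216e-02 -1.46552289e+02]
F [ 0.11 -0.35 -1.54] M [0.009 0.024 0.006] tau6 0.0 yaw -146.58 pos [547.2  44.6 211.7] t 21.7167
0.57 189 309 179 359
grad [4.86151e+01 5.68800e-01 3.40000e-03 1.40000e-03]
mask [2.0661e+01 9.9660e-01 1.2000e-03 4.0000e-04]
t 21.7167 [0.54715704 0.04455373 0.21170877] [-1.79995498e+02  8.02747085e-03 -1.46578834e+02]
t 21.82 pos [0.5472 0.0445 0.2117] ori [-180.     0.  -146.6] j [   3.   19.  104.    0.   57. -120.] F [ 0.8 -0.2 -2.1] M [ 0.009 -0.02   0.003] gap 0.0179
delta [ 0.001  -0.0011  0.0437] [-0.      0.0001  0.0003]
```

```bash
python3 - <<'E'
from h import *
s=robot.observe();w=robot.get_image('wrist');o=robot.outline_of('crank_lid','wrist')[0]['mask']
yaw=np.radians(s['orientation'][2]);u=np.array([np.cos(yaw),np.sin(yaw)]);n=np.array([u[1],-u[0]])
g=w[:,:,:].mean(2);print('col 240-256 rows 168-190:',[int(v) for v in g[166:192,235:265].mean(1)], 'mask top',np.where(o[:,250])[0].min())
for z in(.0234,.0225):
  for off in(0,-.001,-.002,-.003,-.004):
    P=s['eef_pos'].copy();P[2]-=z;Q=P.copy();Q[:2]+=u*(off+.0305);print(z,off,proj([Q],'wrist')[0].round(1),end=' ')
  print()
P=s['eef_pos'].copy();P[2]-=.0234-.008
for sgn in(1,-1):
  t=np.linspace(0,2*np.pi,200);print(end='')
c=proj(np.c_[P[0]+.0305*np.cos(t),P[1]+.0305*np.sin(t),0*t+P[2]],'wrist');print('x ext at 0',c[:,0].min(),c[:,0].max())
# hub top brass disc
hsv=cv2.cvtColor(w,cv2.COLOR_RGB2HSV);m=((hsv[...,0]>15)&(hsv[...,0]<32)&(hsv[...,1]>100)&(hsv[...,2]>120)).astype(np.uint8);m[:, :200]=0;m[:,300:]=0
nn,l,st,ce=cv2.connectedComponentsWithStats(m)
print([(st[i].tolist(),ce[i].round(1).tolist()) for i in range(1,nn) if st[i,4]>10]);P[2]=s['eef_pos'][2]-.0234+.048;print('hub top proj',proj([P],'wrist'))
E
```

```text
col 240-256 rows 168-190: [100, 124, 157, 178, 187, 185, 169, 147, 131, 119, 112, 108, 106, 100, 95, 94, 96, 111, 140, 167, 180, 184, 185, 186, 185, 186] mask top 178
0.0234 0 [249.7 176.1] 0.0234 -0.001 [249.7 178. ] 0.0234 -0.002 [249.7 179.9] 0.0234 -0.003 [249.7 181.8] 0.0234 -0.004 [249.7 183.7] 
0.0225 0 [249.7 176.6] 0.0225 -0.001 [249.7 178.5] 0.0225 -0.002 [249.7 180.4] 0.0225 -0.003 [249.7 182.3] 0.0225 -0.004 [249.7 184.2] 
x ext at 0 190.0827425885802 309.3286791182616
[([215, 165, 7, 8, 36], [217.7, 168.8]), ([234, 271, 30, 26, 609], [248.3, 283.4])]
hub top proj [[250.07530844 280.65506931]]
```

Emit:
step_arm(deltas=[0.0014,-0.0014,0.01,0,0,0,1,0.0014,-0.0014,0.02,0,0,0,1,0.0014,-0.0014,0.03,0,0,0,1,0.0014,-0.0014,0.034,0,0,0,1,0.0014,-0.0014,0.034,0,0,0,1])

```text
clock: 22.33
eef_pos: [0.5455, 0.0424, 0.1756]
orientation: [179.9, -0.2, -146.6]
contact_force: [0.2, -0.5, -1.7]
finger_gap: 0.0174
```

Emit:
step_arm(deltas=[0,0,0,0,0,0,1,0,0,0,0,0,0,1,0,0,0,0,0,0,1,0,0,0,0,0,0,1,0,0,0,0,0,0,1])

```text
clock: 22.75
eef_pos: [0.547, 0.0426, 0.178]
orientation: [-180.0, 0.0, -146.6]
contact_force: [0.1, -0.2, -0.9]
finger_gap: 0.0181
```

```bash
python3 -c "
from h import *
avg(2);delta([.5468,.0426,.1634],-146.6)"
```

```text
F [-0.22 -0.6  -1.63] M [-0.012  0.016  0.036] tau6 0.0 yaw -146.59 pos [546.9  42.5 177.9] t 22.85
t 22.85 pos [0.5469 0.0425 0.1779] ori [-180.     0.  -146.6] j [   3.   22.  105.    0.   53. -120.] F [-0.4 -0.2 -2.1] M [-0.006  0.038  0.004] gap 0.0178
delta [0.     0.0001 0.0145] [-0.0002  0.0004  0.0002]
```

Aligned. I'll lower slowly and watch the force.

Emit:
step_arm(deltas=[0,0,0.003,0,0,0,1,0,0,0.006,0,0,0,1,0,0,0.008,0,0,0,1,0,0,0.009,0,0,0,1,0,0,0.009,0,0,0,1])

```text
clock: 23.27
eef_pos: [0.5465, 0.0425, 0.1682]
orientation: [180.0, -0.0, -146.6]
contact_force: [-0.2, -0.7, -1.9]
finger_gap: 0.0176
```

Emit:
step_arm(deltas=[0,0,0.001,0,0,0,1,0,0,0.002,0,0,0,1,0,0,0.003,0,0,0,1,0,0,0.003,0,0,0,1,0,0,0.003,0,0,0,1])

```text
clock: 23.68
eef_pos: [0.5467, 0.0425, 0.1656]
orientation: [180.0, -0.0, -146.6]
contact_force: [-0.2, 0.8, -1.8]
finger_gap: 0.0177
```

Emit:
step_arm(deltas=[0,0,0.0005,0,0,0,1,0,0,0.001,0,0,0,1,0,0,0.002,0,0,0,1,0,0,0.002,0,0,0,1,0,0,0.002,0,0,0,1])

```text
clock: 24.1
eef_pos: [0.5467, 0.0425, 0.1636]
orientation: [180.0, -0.0, -146.6]
contact_force: [0.3, -0.5, -2.4]
finger_gap: 0.0175
```

```bash
python3 -c "
from h import *
avg(3);delta([.5468,.0426,.1634],-146.6)"
```

```text
F [ 0.24 -0.09 -2.14] M [-0.019  0.01   0.006] tau6 -0.0 yaw -146.59 pos [546.7  42.5 163.6] t 24.25
t 24.25 pos [0.5467 0.0425 0.1636] ori [ 180.    -0.  -146.6] j [   3.   23.  106.    0.   51. -120.] F [ 0.9  0.2 -1.6] M [-0.038  0.008  0.023] gap 0.018
delta [-0.0001  0.      0.0002] [ 0.     -0.      0.0002]
```

The skirt has passed over the rim without contact. I'll lower until it seats.

Emit:
step_arm(deltas=[0,0,0.0005,0,0,0,1,0,0,0.001,0,0,0,1,0,0,0.001,0,0,0,1])

```text
clock: 24.5
eef_pos: [0.5472, 0.0426, 0.1634]
orientation: [-180.0, 0.0, -146.6]
contact_force: [-2.2, -0.2, 4.5]
finger_gap: 0.0181
```

```bash
python3 -c "
from h import *
avg(3)"
```

```text
F [-1.95  0.24  5.22] M [0.067 0.333 0.006] tau6 0.007 yaw -146.58 pos [547.2  42.6 163.4] t 24.65
```

Emit:
step_arm(deltas=[0,0,0.0003,0,0,0,1,0,0,0.0006,0,0,0,1,0,0,0.0006,0,0,0,1])

```text
clock: 24.9
eef_pos: [0.5475, 0.0426, 0.1634]
orientation: [-180.0, 0.1, -146.6]
contact_force: [-3.2, 0.9, 9.9]
finger_gap: 0.0177
```

```bash
python3 -c "
from h import *
avg(3)"
```

```text
F [-2.39 -0.08 10.15] M [ 0.076  0.507 -0.002] tau6 0.009 yaw -146.59 pos [547.5  42.7 163.4] t 25.05
```

Seated: the TCP stops at 163.4 mm, exactly 140 mm plus the grip height. Releasing.

Emit:
step_arm(deltas=[0,0,-0.001,0,0,0,1,0,0,-0.001,0,0,0,0.5,0,0,-0.001,0,0,0,0,0,0,-0.001,0,0,0,-0.3,0,0,-0.001,0,0,0,-0.3])

```text
clock: 25.47
eef_pos: [0.5467, 0.0425, 0.1628]
orientation: [180.0, -0.0, -146.6]
contact_force: [-0.7, -0.5, 1.1]
finger_gap: 0.0555
```

Emit:
step_arm(deltas=[0,0,0,0,0,0,-0.3,0,0,-0.01,0,0,0,-0.3,0,0,-0.03,0,0,0,-0.5,0,0,-0.06,0,0,0,-1,0,0,-0.1,0,0,0,-1])

```text
clock: 25.88
eef_pos: [0.5451, 0.0424, 0.2625]
orientation: [179.9, -0.2, -146.6]
contact_force: [1.1, 0.0, 0.8]
finger_gap: 0.0849
```

Emit:
step_arm(deltas=[0.06,0,-0.04,0,0,0,-1,0.06,0,-0.04,0,0,0,-1,0.06,0,-0.04,0,0,0,-1,0.06,0,-0.04,0,0,0,-1,0.06,0,-0.04,0,0,0,-1])

```text
clock: 26.3
eef_pos: [0.4969, 0.0096, 0.3034]
orientation: [-180.0, 0.1, -146.6]
contact_force: [0.2, 0.0, -0.5]
finger_gap: 0.0853
```

```bash
python3 - <<'E'
from h import *
avg(6)
s=robot.observe();w=robot.get_image('wrist');o=robot.outline_of('crank_lid','wrist')
ys,xs=np.where(o[0]['mask']);print(o[0]['score'],xs.min(),xs.max(),ys.min(),ys.max())
hsv=cv2.cvtColor(w,cv2.COLOR_RGB2HSV);m=((hsv[...,0]>15)&(hsv[...,0]<32)&(hsv[...,1]>100)&(hsv[...,2]>120)).astype(np.uint8)
nn,l,st,ce=cv2.connectedComponentsWithStats(m)
for i in range(1,nn):
  if st[i,4]>10: print(st[i].tolist(),ce[i].round(1).tolist(),'at hubtop',atz(ce[i],'wrist',.188),'at ring',atz(ce[i],'wrist',.128))
t=np.linspace(0,2*np.pi,200)
for z in(.140,.148):
  c=proj(np.c_[.5476+.0305*np.cos(t),.0431+.0305*np.sin(t),0*t+z],'wrist');print(z,c.min(0).round(1),c.max(0).round(1))
print('knob proj',proj([[.5476+.112*.832,.0431+.112*.55,.209]],'wrist'),'hub',proj([[.5476,.0431,.188]],'wrist'))
ok=robot.outline_of('crank_knob','wrist');print([ (k['score'],k['centre']) for k in ok])
a=robot.get_image('top')
for n in('mill','crank_lid','pepper_mill'):
  for k in robot.outline_of(n,'top')[:1]: print(n,k['score'],k['centre'])
E
```

```text
F [-0.71  0.    0.21] M [0.012 0.002 0.006] tau6 0.002 yaw -146.56 pos [496.8   9.8 302.3] t 26.6Traceback (most recent call last):
  File "<stdin>", line 4, in <module>
IndexError: list index out of range
```

Emit:
step_arm(deltas=[-0.06,0,-0.03,0,0,0,-1,-0.06,0,-0.03,0,0,0,-1,-0.06,0,-0.03,0,0,0,-1,-0.06,0,-0.03,0,0,0,-1,-0.06,0,-0.03,0,0,0,-1])

```text
clock: 27.12
eef_pos: [0.5459, 0.0424, 0.3321]
orientation: [180.0, -0.1, -146.6]
contact_force: [-0.8, 0.1, -1.2]
finger_gap: 0.0853
```

```bash
cat > chk.py <<'E'
from h import *
avg(6)
s=robot.observe();w=robot.get_image('wrist');save(w,'final.png')
for n in('crank_lid','crank_knob','mill','ring_mark'):
  for k in robot.outline_of(n,'wrist')[:1]:
    ys,xs=np.where(k['mask']);print(n,round(k['score'],2),np.round(k['centre']),xs.min(),xs.max(),ys.min(),ys.max())
hsv=cv2.cvtColor(w,cv2.COLOR_RGB2HSV);m=((hsv[...,0]>15)&(hsv[...,0]<32)&(hsv[...,1]>100)&(hsv[...,2]>120)).astype(np.uint8)
nn,l,st,ce=cv2.connectedComponentsWithStats(m)
for i in range(1,nn):
  if st[i,4]>6: print(st[i].tolist(),ce[i].round(1).tolist(),'hubtop',atz(ce[i],'wrist',.188).round(4),'ring',atz(ce[i],'wrist',.124).round(4))
t=np.linspace(0,2*np.pi,200)
for z in(.140,.148):
  c=proj(np.c_[.5476+.0305*np.cos(t),.0431+.0305*np.sin(t),0*t+z],'wrist');print(z,c.min(0).round(1),c.max(0).round(1))
a=np.radians(259.5);print('index pred',proj([[.5476+.031*np.cos(a),.0431+.031*np.sin(a),.124]],'wrist'))
print('knob proj',proj([[.5476+.112*.832,.0431+.112*.55,.209]],'wrist'),'hub',proj([[.5476,.0431,.188]],'wrist'))
a=robot.get_image('top')
for n in('mill','crank_lid','pepper_mill','bean_jar','mill_brush'):
  for k in robot.outline_of(n,'top')[:1]: print(n,k['score'],k['centre'])
E
python3 chk.py
```

```text
F [ 0.13 -0.23  0.02] M [ 0.016  0.007 -0.002] tau6 -0.002 yaw -146.61 pos [545.9  42.1 332.4] t 27.4167
crank_lid 0.81 [249. 181.] 219 279 134 308
crank_knob 0.71 [165. 264.] 55 241 188 348
mill 0.78 [247. 130.] 228 271 122 142
ring_mark 0.71 [252. 134.] 229 266 131 139
[103, 150, 10, 3, 10] [107.5, 151.1] hubtop [ 0.5965 -0.0704] ring [ 0.6213 -0.0862]
[115, 154, 14, 7, 16] [121.6, 156.9] hubtop [ 0.5944 -0.058 ] ring [ 0.6187 -0.071 ]
[107, 158, 9, 5, 13] [111.0, 160.0] hubtop [ 0.6019 -0.0644] ring [ 0.6278 -0.0788]
[117, 163, 12, 6, 13] [122.6, 165.6] hubtop [ 0.6008 -0.0537] ring [ 0.6265 -0.0658]
[151, 171, 18, 15, 35] [160.7, 178.4] hubtop [ 0.5927 -0.0205] ring [ 0.6166 -0.0252]
[243, 171, 12, 11, 108] [248.3, 176.0] hubtop [0.5484 0.0427] ring [0.5625 0.052 ]
[146, 177, 7, 4, 8] [149.0, 178.4] hubtop [ 0.5983 -0.029 ] ring [ 0.6235 -0.0356]
[170, 179, 12, 8, 25] [175.4, 182.6] hubtop [ 0.5888 -0.0077] ring [ 0.6119 -0.0096]
[181, 186, 16, 16, 53] [190.5, 191.9] hubtop [0.589  0.0078] ring [0.6121 0.0094]
[91, 188, 25, 21, 316] [102.5, 197.6] hubtop [ 0.6369 -0.0553] ring [ 
[... 888 characters left out ...]
6] ring [0.7527 0.0469]
[173, 304, 5, 6, 20] [175.0, 306.8] hubtop [0.7008 0.0559] ring [0.7486 0.0681]
[214, 304, 7, 9, 32] [216.8, 308.1] hubtop [0.6792 0.0913] ring [0.7222 0.1113]
[185, 316, 5, 6, 23] [187.1, 318.5] hubtop [0.706  0.0728] ring [0.7551 0.0888]
[202, 322, 5, 5, 19] [203.8, 323.9] hubtop [0.7023 0.0902] ring [0.7505 0.11  ]
[196, 333, 16, 17, 163] [203.7, 341.6] hubtop [0.7209 0.1014] ring [0.7733 0.1237]
0.14 [218.9 133.2] [279.2 192.1]
0.148 [218.3 134.3] [279.9 194.5]
index pred [[227.53214252 139.79009622]]
knob proj [[249.32910387 299.47556089]] hub [[249.16672038 175.46515925]]
crank_lid 0.38 [99.3, 246.8]
pepper_mill 0.94 [334.8, 234.1]
mill_brush 0.42 [277.8, 173.6]
```

The lid mask (x 219–279, top 134) matches the outline predicted for a seated lid, and the hub top projects to within 1 mm of the mill's axis. Handing in.

```bash
python3 -c "
from station import robot
print(robot.finish_job())"
```

```text
the job is handed in; nothing more can be done
None
```

The ring is five clicks open and the lid is seated and released, but the mill did spin about 15° while I was closing the ring. I noticed the stop late, and for the last ~15° of the clockwise turn the whole mill turned with the gripper, despite 13–17 N of downward press. I turned the body back about 17° by its collar, after backing the ring off and before fitting the lid.

- **Ring:** I turned it clockwise to the stop, 3 clicks (45°) from where it started, then backed it off 75° under about 15 N. The angle between the brass index and the black line read 76° after release and 75° after I turned the body back. That is five clicks.
- **Mill position:** The black line is back at about 184.5°; it started at roughly 182–186°. The mill's centre shifted less than about 1 mm.
- **Lid:** It went over the collar without touching the rim and seated with the gripper at 163.4 mm, which matches the 140 mm seat height. After I let go, the lid's outline matched the seated prediction to about a pixel, and its hub was within 1 mm of the mill's axis.
- **Checks I couldn't make:**
  - I could not see the index again under the lid.
  - In the last top-camera check, the mill was not found with the arm in view, and the lid match was low-scoring (0.38) and in the wrong place.
  - I did not re-measure the bystanders, but I never went near them.

The job was handed in at about 28 s of the 64 s allowed, with the arm clear.

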